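# Change the reagent bottles in a mixer and start it

## Robot

A 6-joint arm with a two-finger parallel gripper is mounted at the origin on the work surface. World frame = base frame: x ahead of the robot, y to its left, z up, the work surface at z = 0. Lengths are in m, angles in rad, forces in N, time in s.
With the tool pointing down it reaches from about 0.35 to 0.85 m from the base axis. Payload 8.1 kg.
Tool frame: the origin (TCP) lies on the centre line of the jaws, within the pads' length; the fingertips stand 11 mm ahead of it and the grasp point (between the pads) lies 8 mm behind it (tip_reach is the z of the fingertips in the tool frame, in m); z points along the fingers, y is the direction in which the jaws open and shut (so a half turn about z gives the same grasp; the last joint's range is limited). The gripper opens to 93 mm and grips with 3 to 60 N. Pads are 15 mm wide; open, the fingers measure 128 mm over their backs; the gripper's body (75 mm by 188 mm) begins 65 mm behind the grasp point.
Start: joints at [-1.262, 0.13, 1.488, -0, 1.523, -0.085], TCP at [0.23, -0.554, 0.23] pointing down, gripper open.
Joint ranges: [-2.96, 2.96], [-0.89, 2.26], [0.02, 2.5], [-1.34, 4.48], [0, 2.73], [-2.66, 2.66]. Speed limits (rad/s): [2.39, 2.39, 2.79, 3.14, 3.14, 3.14].

## Interface

Orientations are given as a rotation vector (axis times angle).
In Python, from plant import read_state, read_camera, camera_params, close_job, silhouettes, tip_of, tip_reach gives the robot as it stands.
- The arm moves only by the shell command python3 -m creep 'ROWS' [FORCE]. ROWS is JSON, a list of rows, each a list of 5 numbers: the shift along the tool's x, y, z in m, then the turn about the tool's z in rad, then the closure in counts, from 0 (fully open) to 255 (shut). In form: [[dx, dy, dz, twist, gripper], ...]. A call has 1 to 12 rows; each row shifts and turns the commanded pose from where the row before left it, along the tool's axes as they then stand; what a row does not reach is not made up. A row lasts 1/12 s, in which the tool goes at most 41.7 mm and 7.16 degrees, less where a joint would pass 70% of its speed; a pose out of reach is approached as far as the arm can. A call is refused whole if a number of a shift passes 0.0417 or a number of a turn 0.125, either way. A call with a gripper value outside its range is refused whole. The fingers move at their own pace and stop on an object; FORCE is the grip in N (left out, the last holds). Time passes only in rows, so rows that do not move let the fingers close. It gives the time, the measured TCP pose, the force and the opening at its end, in the units of the state.
- read_state(): the state, without advancing time (a new reading comes with each control period).
- read_camera(name): name is "scene" or "top" or "wrist"; returns the picture (400x640x3 uint8, red, green, blue); there is no depth.
- camera_params(name): a dict with "fov_y" (degrees; the focal length in pixels is half the picture's height over the tangent of half this angle, whatever the lens; pixels are square), "cx", "cy" (the principal point, pixels), "position" and "rotation" of the camera in the world. Camera axes: x right, y down, z forward; pixel columns grow to the right and rows downward; lengths in m; the calibration is good to about 2 mm. A picture is of the moment at which its call begins: read the wrist's pose just before it. camera_params takes no time and is no camera call; for the wrist camera it gives the pose at the moment of the call.
- close_job(): hands the job in, once; it reports no verdict.
Trained networks look in the newest picture that a camera, given by its name, has taken for a name from the list of things; names that differ only in an ending like _2 or _b are one class to them, and where a whole thing is asked for, a point or a joint stands for the part that bears it (a point fixed in the world has none). Each returns a list of dicts, best first, with "confidence" (0 to 1); they miss things now and then, are a little off and sometimes report something else, mostly with a low value. They report only what shows in the picture. A call takes as long as a camera call.
- silhouettes(camera, query): "region" (400x640 bool, what is visible of it) and "pixel" ([column, row] in pixels, amid what is visible of it).
- tip_of(camera, query): "pixel" ([column, row] in pixels: a listed point, or the origin of a listed thing).
The state is a dict: "t": time; "q": joint angles; "dq": joint speeds; "joint_torque": joint torques, N m; "tool_pos": TCP position; "orientation": TCP orientation; "force": force on the tool from outside, world axes, zero at the start; "wrist_torque": the same for the moment, N m; "opening": finger opening in m.
Only numpy, scipy, OpenCV 4.12 (cv2) and the standard library are available. Lean on these libraries where they do the work, as an engineer would, in place of code of your own. Each camera call takes 0.05 s, during which the arm holds its last target.

## Task

Change over the reagent mixer: take out its spent, open-necked bottles (the ejector lever in front of a well raises the bottle in it) and stand them upright in the steel tray, and fit every fresh dropper bottle into a well of its own, turned under light pressure until its square foot drops into the drive cup and it sits fully home. When all that is done, press the start button. Leave the other things on the bench alone.

Things in the scene. Friction and masses are not known exactly. Their poses are not given: they have to be found in the camera images.
- mixer: White reagent mixer, fixed to the bench, 150 mm deep (x), 315 mm wide (y from -185 to +130 mm), deck 90 mm above the bench. Origin: bench level under the middle well; x points away from its lever side, z up. Three wells 49 mm wide, 78 mm apart along y; in the floor of each a square drive cup, locked at whatever angle its motor stopped: another in each well, not given.
- station1 (a point): Centre of the floor of the drive cup of well 1 (the mixer's +y one), 16 mm above the bench, 74 mm below the deck: the underside of a bottle that is fully home lies here. The cup is 33 mm square and 10 mm deep. Axes as the mixer, not the cup.
- station2 (a point): Centre of the floor of the drive cup of well 2 (the mixer's middle one), 16 mm above the bench, 74 mm below the deck: the underside of a bottle that is fully home lies here. The cup is 33 mm square and 10 mm deep. Axes as the mixer, not the cup.
- station3 (a point): Centre of the floor of the drive cup of well 3 (the mixer's -y one), 16 mm above the bench, 74 mm below the deck: the underside of a bottle that is fully home lies here. The cup is 33 mm square and 10 mm deep. Axes as the mixer, not the cup.
- pedal1 (a point): Middle of the upper face of the black pedal (26 mm x 34 mm across) of well 1's ejector lever, on the mixer's -x side, 54 mm from the lever's pivot; about 75 mm above the bench at rest, 47 mm when fully down.
- lever1 (a joint): Ejector lever of well 1, rad: 0 at rest (pedal up, lifting pin down), 0.5 fully pressed (pin and bottle raised 26 mm). About 4 N on the pedal moves it; it stays where it is left. A bottle pushed down the well (3 to 4 N) pushes the pin back and the lever returns to 0.
- pedal2 (a point): Middle of the upper face of the black pedal (26 mm x 34 mm across) of well 2's ejector lever, on the mixer's -x side, 54 mm from the lever's pivot; about 75 mm above the bench at rest, 47 mm when fully down.
- lever2 (a joint): Ejector lever of well 2, rad: 0 at rest (pedal up, lifting pin down), 0.5 fully pressed (pin and bottle raised 26 mm). About 4 N on the pedal moves it; it stays where it is left. A bottle pushed down the well (3 to 4 N) pushes the pin back and the lever returns to 0.
- pedal3 (a point): Middle of the upper face of the black pedal (26 mm x 34 mm across) of well 3's ejector lever, on the mixer's -x side, 54 mm from the lever's pivot; about 75 mm above the bench at rest, 47 mm when fully down.
- lever3 (a joint): Ejector lever of well 3, rad: 0 at rest (pedal up, lifting pin down), 0.5 fully pressed (pin and bottle raised 26 mm). About 4 N on the pedal moves it; it stays where it is left. A bottle pushed down the well (3 to 4 N) pushes the pin back and the lever returns to 0.
- spent1: Spent bottle, in well 1 at first (may be absent): white, no cap, 70 mm tall, 0.05 kg; square foot 30 x 30 x 11 mm, body 46 mm across up to 45 mm, open neck 36 mm across from 50 to 70 mm. Seated, its mouth is 4 mm below the deck; raised, 22 mm above. Origin: centre of the underside, z up, x to its label; the foot is at no set angle to the label.
- spent2: Spent bottle, in well 2 at first (may be absent): white, no cap, 70 mm tall, 0.05 kg; square foot 30 x 30 x 11 mm, body 46 mm across up to 45 mm, open neck 36 mm across from 50 to 70 mm. Seated, its mouth is 4 mm below the deck; raised, 22 mm above. Origin: centre of the underside, z up, x to its label; the foot is at no set angle to the label.
- spent3: Spent bottle, in well 3 at first (may be absent): white, no cap, 70 mm tall, 0.05 kg; square foot 30 x 30 x 11 mm, body 46 mm across up to 45 mm, open neck 36 mm across from 50 to 70 mm. Seated, its mouth is 4 mm below the deck; raised, 22 mm above. Origin: centre of the underside, z up, x to its label; the foot is at no set angle to the label.
- fresh1: Fresh bottle in a cell of the carton (may be absent): white, grey dropper cap, 96 mm tall, 0.09 kg; square foot 30 x 30 x 11 mm, body 46 mm across up to 45 mm, cap skirt 40 mm across from 51 to 71 mm, round head 26 mm across from 71 to 96 mm. Home, it stands 22 mm above the deck. Origin: centre of the underside, z up, x to its label; the foot is at no set angle to the label.
- fresh2: Fresh bottle in a cell of the carton (may be absent): white, grey dropper cap, 96 mm tall, 0.09 kg; square foot 30 x 30 x 11 mm, body 46 mm across up to 45 mm, cap skirt 40 mm across from 51 to 71 mm, round head 26 mm across from 71 to 96 mm. Home, it stands 22 mm above the deck. Origin: centre of the underside, z up, x to its label; the foot is at no set angle to the label.
- fresh3: Fresh bottle in a cell of the carton (may be absent): white, grey dropper cap, 96 mm tall, 0.09 kg; square foot 30 x 30 x 11 mm, body 46 mm across up to 45 mm, cap skirt 40 mm across from 51 to 71 mm, round head 26 mm across from 71 to 96 mm. Home, it stands 22 mm above the deck. Origin: centre of the underside, z up, x to its label; the foot is at no set angle to the label.
- kit_box: Loose open cardboard carton in which the fresh bottles stand, 74 mm (x) by 212 mm (y), 42 mm high, 0.3 kg; a row along y of three cells, 66 x 65 mm inside and 69 mm apart, floor 4 mm thick. Origin: centre of its underside.
- tray_in (a point): Middle of the inner floor, 4 mm above the bench, of the fixed open steel tray; inside 212 mm along its x and 108 mm along its y, walls 40 mm high.
- start_top (a point): Middle of the top face of the black start button (22 mm across) on the mixer's deck at its -y end; it stands 18 mm above the deck and goes straight down 6 mm.
- start (a joint): Start button, m: 0 out, 0.006 fully in, which takes 5 N; it springs back.
- jar: Not part of the job: small round screw-cap jar, 38 mm across, 48 mm tall, with a plain round foot. Origin: centre of its underside.
- beaker: Not part of the job: glass beaker, 60 mm across, 75 mm tall. Origin: centre of its underside.
- tube_rack: Not part of the job: white rack 60 x 170 x 58 mm with capped blood tubes standing to 90 mm. Origin: centre of its underside.
- pen: Not part of the job: marker pen lying on the bench, 138 mm long, 13 mm thick. Origin: centre of its underside.

How it is judged:
By the outcome, as a careful person would: the job done as asked, in the order asked, and still so for the second after the job is handed in, with the robot touching nothing.
Of spent1, spent2, spent3 only 2 to 3 are there at a start; the rules pass over those that are not, and their reading is None.
Of fresh1, fresh2, fresh3 only 2 to 3 are there at a start; the rules pass over those that are not, and their reading is None.
At some moment in a run one of kit_box may be knocked a few centimetres aside while the robot is not near it.
It also fails if it takes over 210 s, if anything falls off the work surface, if the arm or the gripper's body presses on something with over 40 N, if the wrist force passes 120 N, or if a joint passes its speed limit or range.

## Working session

There is one attempt and no reset: what is moved stays moved. The work goes in short steps, Python scripts to look and compute and a shell command to move; the robot and the scene stay as the last step left them, time stands still between calls to the robot, and variables do not carry over. Pictures are saved under pics/ and viewed, and the job is handed in when it is done.

```bash
ls; mkdir -p pics; python3 - <<'E'
from plant import *
import cv2,numpy as np
print(read_state())
for n in ["scene","top","wrist"]:
    print(n,camera_params(n))
    cv2.imwrite(f"pics/{n}0.png",read_camera(n)[:,:,::-1])
E
```

```text
pics
{'t': 0.0, 'q': array([-1.26240662e+00,  1.31166034e-01,  1.48923435e+00, -2.15444240e-05,
        1.52300399e+00, -8.53820664e-02]), 'dq': array([-0.0014262 ,  0.00060395, -0.00126732, -0.00108499,  0.00083376,
       -0.0004185 ]), 'joint_torque': array([ 2.01262395e-03, -5.59840894e+01, -4.91758704e+01,  7.71843293e-02,
        3.52500833e-02, -1.60331128e-04]), 'tool_pos': array([ 0.23006498, -0.5535603 ,  0.22860919]), 'orientation': array([-3.07913499e+00, -6.14196708e-01,  3.50057107e-04]), 'force': array([ 0.53831614, -0.48969554, -1.00581809]), 'wrist_torque': array([ 0.01085067, -0.02459003,  0.0864301 ]), 'opening': 0.0931330622903592}
scene {'fov_y': 51.86302075433883, 'cx': 319.7884588879892, 'cy': 202.0937259444758, 'position': array([1.08600859, 0.22449207, 0.85060742]), 'rotation': array([-1.50118369, -2.24295915,  0.69953374])}
top {'fov_y': 50.660257222544054, 'cx': 314.7840006274453, 'cy': 202.44220200498359, 'position': array([0.52672193, 0.02459443, 1.13572097]), 'rotation': array([-2.18041059,  2.20803147, -0.0330779 ])}
wrist {'fov_y': 59.275601267476176, 'cx': 319.9938481283464, 'cy': 204.3310428198139, 'position': array([ 0.29434869, -0.52732661,  0.38267905]), 'rotation': array([ 2.43301168, -1.62460219, -0.20874011])}
```

View pics/top0.png

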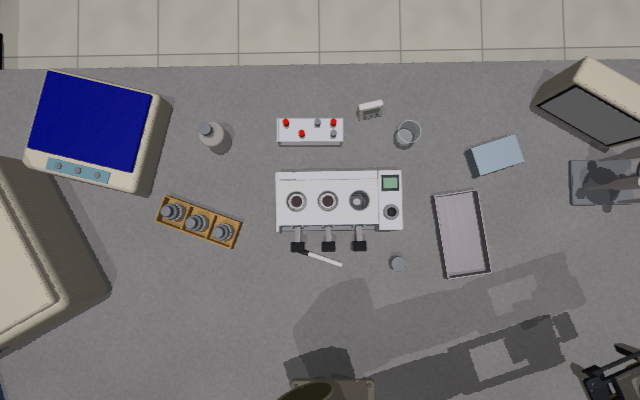

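View pics/scene0.png

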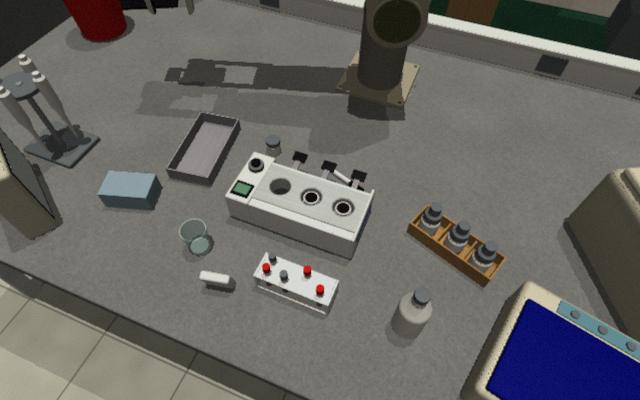

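View pics/wrist0.png

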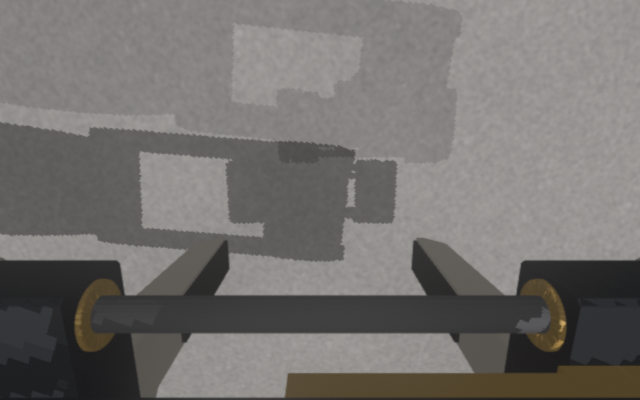

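```bash
cat > h.py <<'E'
from plant import *
import cv2,numpy as np
from scipy.spatial.transform import Rotation as R
def cam(n,p=None):
    p=p or camera_params(n); f=200/np.tan(np.radians(p["fov_y"])/2)
    return f,p["cx"],p["cy"],np.array(p["position"]),R.from_rotvec(p["rotation"]).as_matrix()
def atz(n,px,z,p=None):
    f,cx,cy,t,M=cam(n,p); d=M@np.array([(px[0]-cx)/f,(px[1]-cy)/f,1]); return t+d*(z-t[2])/d[2]
def proj(n,X,p=None):
    f,cx,cy,t,M=cam(n,p); c=M.T@(np.array(X)-t); return np.array([cx+f*c[0]/c[2],cy+f*c[1]/c[2]])
def tri(obs):  # obs: list of (name,px,params)
    A=np.zeros((3,3));b=np.zeros(3);rays=[]
    for n,px,p in obs:
        f,cx,cy,t,M=cam(n,p); d=M@np.array([(px[0]-cx)/f,(px[1]-cy)/f,1]); d/=np.linalg.norm(d)
        P=np.eye(3)-np.outer(d,d);A+=P;b+=P@t;rays.append((t,d))
    X=np.linalg.solve(A,b); return X,[np.linalg.norm((np.eye(3)-np.outer(d,d))@(X-t)) for t,d in rays]
def snap(n,name,crop=None,scale=1):
    im=read_camera(n)[:,:,::-1]
    if crop: im=im[crop[1]:crop[3],crop[0]:crop[2]]
    if scale!=1: im=cv2.resize(im,None,fx=scale,fy=scale,interpolation=cv2.INTER_CUBIC)
    cv2.imwrite(f"pics/{name}.png",im)
E
python3 - <<'E'
from h import *
np.set_printoptions(precision=4,suppress=True)
snap("top","topz",(150,80,510,290),2.2); snap("scene","scz",(160,80,520,300),2.2)
Z={"station1":.016,"station2":.016,"station3":.016,"pedal1":.075,"pedal2":.075,"pedal3":.075,"spent1":.016,"fresh1":.004,"kit_box":0,"tray_in":.004,"start_top":.108,"jar":0,"mixer":0,"pen":0,"tube_rack":0,"beaker":0}
for q,z in Z.items():
  for c in("top","scene"):
    for d in tip_of(c,q):
        if d["confidence"]>.3: print(q,c,np.round(d["confidence"],2),np.round(d["pixel"],1),atz(c,d["pixel"],z)[:2])
E
```

```text
station1 top 0.89 [356.  201.6] [ 0.5748 -0.0715]
station1 top 0.78 [328.3 201.4] [0.5763 0.0018]
station1 top 0.75 [296.8 202.6] [0.5742 0.0855]
station1 scene 0.8 [340.8 222.5] [0.5697 0.0842]
station1 scene 0.64 [283.9 204.2] [ 0.5738 -0.0644]
station1 scene 0.55 [312.1 214.1] [0.574  0.0113]
station2 top 0.89 [356.  201.6] [ 0.5748 -0.0715]
station2 top 0.78 [328.3 201.4] [0.5763 0.0018]
station2 top 0.75 [296.8 202.6] [0.5742 0.0855]
station2 scene 0.8 [340.8 222.5] [0.5697 0.0842]
station2 scene 0.64 [283.9 204.2] [ 0.5738 -0.0644]
station2 scene 0.55 [312.1 214.1] [0.574  0.0113]
station3 top 0.89 [356.  201.6] [ 0.5748 -0.0715]
station3 top 0.78 [328.3 201.4] [0.5763 0.0018]
station3 top 0.75 [296.8 202.6] [0.5742 0.0855]
station3 scene 0.8 [340.8 222.5] [0.5697 0.0842]
station3 scene 0.64 [283.9 204.2] [ 0.5738 -0.0644]
station3 scene 0.55 [312.1 214.1] [0.574  0.0113]
pedal1 top 0.81 [359.1 245.4] [ 0.4627 -0.0724]
pedal1 top 0.7 [298.7 245.3] [0.4647 0.0786]
pedal1 top 0.53 [325.  246.8] [0.4602 0.0128]
pedal1 top 0.43 [459.5 229.6] [ 0.499  -0.3233]
pedal1 scene 0.7 [302.
[... 1881 characters left out ...]
0.0343]
start_top scene 0.39 [203.  147.9] [ 0.555  -0.2835]
jar top 0.74 [203.1 216.9] [0.5395 0.3394]
jar top 0.64 [392.9 259.3] [ 0.4201 -0.1687]
jar top 0.56 [224.5 232.3] [0.4974 0.2817]
jar scene 0.65 [278.  146.2] [ 0.3908 -0.1688]
jar scene 0.41 [355.6 174.2] [0.4015 0.0648]
mixer top 0.79 [323.1 203. ] [0.5729 0.0156]
mixer scene 0.73 [306.7 218.7] [0.5818 0.0002]
pen top 0.69 [327.1 260.2] [0.4197 0.0069]
pen top 0.69 [199.7 221. ] [0.5286 0.3486]
pen scene 0.56 [338.8 169.4] [0.4034 0.0176]
tube_rack top 0.82 [311.5 134. ] [0.7604 0.0445]
tube_rack scene 0.7 [298.2 291.2] [0.7633 0.0575]
beaker top 0.4 [325.1 202.3] [0.5747 0.0102]
beaker scene 0.67 [202.2 245.1] [ 0.7444 -0.1969]
```

View pics/topz.png

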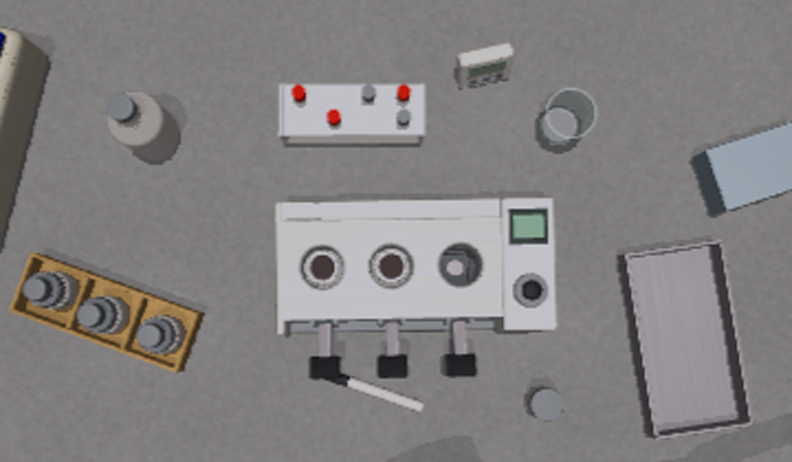

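View pics/scz.png

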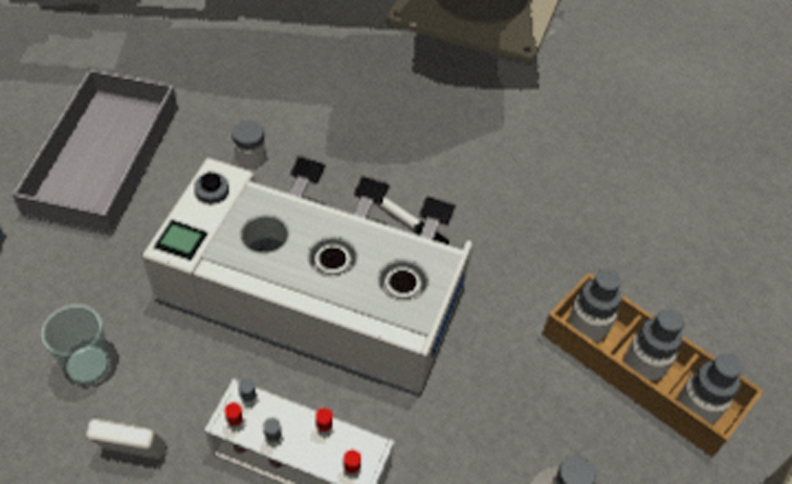

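```bash
python3 -m creep '[[0,0,-0.01,-0.12,255],[0,0,-0.01,-0.12,255],[0,0,-0.01,-0.12,255],[0,0,-0.01,-0.12,255],[0,0,-0.01,-0.12,255],[0,0,-0.01,-0.12,255],[0,0,-0.01,-0.12,255],[0,0,-0.01,-0.12,255],[0,0,-0.01,-0.12,255],[0,0,0,-0.097,255]]' 20; python3 - <<'E'
from h import *
np.set_printoptions(precision=4,suppress=True)
s=read_state();print(s["q"],s["tool_pos"],R.from_rotvec(s["orientation"]).as_matrix())
for px in [(296.4,201.4),(327.7,201.4),(359.5,200.5)]: print(atz("top",px,.09))
o=lambda x,y:(x/2.2+160,y/2.2+80)
for px in [(265,235),(333,258),(403,282)]: print(atz("scene",o(px[0],px[1]),.09))
E
```

```text
t: 2.68
tool_pos: [0.2305, -0.5548, 0.3224]
orientation: [2.212, 2.226, -0.003]
force: [-0.5, 0.8, -0.0]
opening: 0.031
[-1.2624  0.11    1.3431 -0.      1.685  -1.2687] [ 0.2305 -0.5548  0.3224] [[-0.0063  1.      0.0011]
 [ 1.      0.0063 -0.0034]
 [-0.0034  0.0011 -1.    ]]
[0.5741 0.0824 0.09  ]
[0.5731 0.0048 0.09  ]
[ 0.5743 -0.0739  0.09  ]
[ 0.5776 -0.067   0.09  ]
[0.5775 0.0108 0.09  ]
[0.5777 0.0883 0.09  ]
```

```bash
python3 -m creep '[[0.025,0.018,0,0,255],[0.025,0.018,0,0,255],[0.025,0.018,0,0,255],[0.025,0.018,0,0,255],[0.025,0.018,0,0,255],[0.025,0.018,0,0,255],[0.025,0.018,0,0,255],[0.025,0.018,0,0,255],[0.025,0.018,0,0,255],[0.025,0.018,0,0,255],[0.025,0.018,0,0,255],[0.025,0.018,0,0,255]]';python3 -m creep '[[0.025,0.018,0,0,255],[0.025,0.018,0,0,255],[0.025,0.018,0,0,255],[0.025,0.018,0,0,255],[0.025,0.018,0,0,255],[0.025,0.018,0,0,255],[0.025,0.018,0,0,255],[0.01,0.0,0,0,255],[0,0,0,0,255],[0,0,0,0,255]]'; python3 - <<'E'
from h import *
print(read_state()["tool_pos"]); print(camera_params("wrist"))
snap("wrist","w1")
E
```

```text
t: 3.68
tool_pos: [0.4469, -0.2527, 0.3199]
orientation: [2.221, 2.221, 0.0]
force: [0.1, -0.5, 0.1]
opening: 0.0005
t: 4.52
tool_pos: [0.5719, -0.0691, 0.3196]
orientation: [-2.22, -2.223, 0.001]
force: [0.3, 0.6, 0.1]
opening: 0.0002
[ 0.57192061 -0.0691272   0.31957506]
{'fov_y': 59.275601267476176, 'cx': 319.9938481283464, 'cy': 204.3310428198139, 'position': array([5.72260666e-01, 5.94080519e-05, 4.73512901e-01]), 'rotation': array([ 2.88863292e+00,  7.20813684e-04, -2.19079253e-04])}
```

View pics/w1.png

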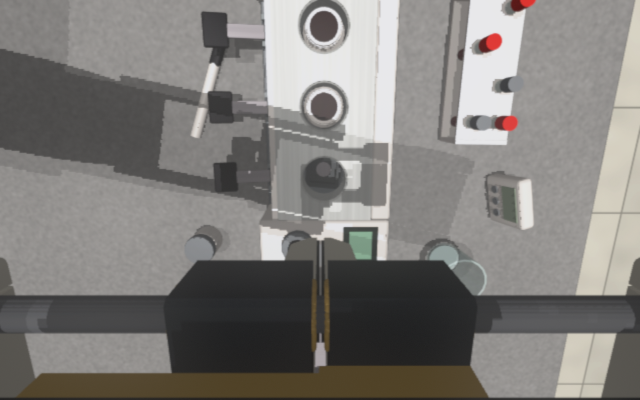

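```bash
python3 - <<'E'
from h import *
np.set_printoptions(precision=4,suppress=True)
im=read_camera("wrist")[:,:,::-1]
cv2.imwrite("pics/w1z.png",cv2.resize(im[0:260,180:420],None,fx=2.3,fy=2.3,interpolation=cv2.INTER_CUBIC))
for px in [(324,25),(323,105),(323,176)]: print("well",atz("wrist",px,.09))
for px in [(214,28),(221,106),(226,176)]: print("ped",atz("wrist",px,.075))
print("corner",atz("wrist",(268,0),.09),atz("wrist",(263,220),.09))
for q,z in [("station1",.016),("pedal1",.075),("start_top",.108)]:
    for d in tip_of("wrist",q):
        if d["confidence"]>.3: print(q,d["confidence"],d["pixel"],atz("wrist",d["pixel"],z)[:2])
E
```

```text
well [0.5764 0.0842 0.09  ]
well [0.5754 0.0075 0.09  ]
well [ 0.5755 -0.068   0.09  ]
ped [0.4625 0.0849 0.075 ]
ped [0.4641 0.007  0.075 ]
ped [ 0.4643 -0.0704  0.075 ]
corner [0.5215 0.1067 0.09  ] [ 0.507  -0.1186  0.09  ]
station1 0.74 [322.5, 165.6] [ 0.5755 -0.0673]
pedal1 0.87 [213.2, 23.3] [0.4622 0.0893]
pedal1 0.67 [227.7, 176.0] [ 0.4663 -0.0705]
pedal1 0.59 [217.4, 103.7] [0.4605 0.0094]
start_top 0.39 [300.9, 251.0] [ 0.5509 -0.1493]
```

View pics/w1z.png

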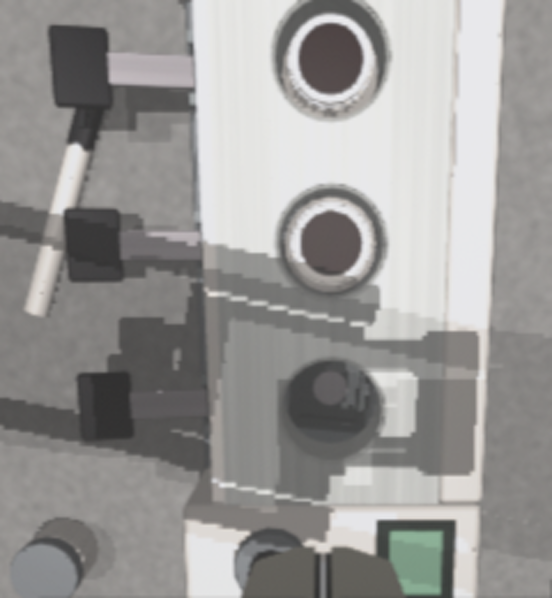

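```bash
python3 -m creep '[[0.0193,-0.0135,0.02,0,255],[0.0193,-0.0135,0.02,0,255],[0.0193,-0.0135,0.02,0,255],[0.0193,-0.0135,0.02,0,255],[0.0193,-0.0135,0.02,0,255],[0.0193,-0.0135,0.02,0,255],[0.0193,-0.0135,0.02,0,255],[0.0193,-0.0135,0.02,0,255],[0,0,0.02,0,255],[0,0,0.02,0,255],[0,0,0.01,0,255],[0,0,0,0,255]]';python3 -m creep '[[0,0,0.01,0,255],[0,0,0.007,0,255],[0,0,0.007,0,255],[0,0,0.007,0,255],[0,0,0.007,0,255],[0,0,0.007,0,255],[0,0,0.005,0,255]]'
```

```text
t: 5.77
tool_pos: [0.4624, 0.0846, 0.1072]
orientation: [-2.221, -2.219, 0.005]
force: [-0.4, 1.1, -0.0]
opening: 0.0004
t: 6.35
tool_pos: [0.4655, 0.0853, 0.0603]
orientation: [2.22, 2.22, 0.003]
force: [-20.2, -2.0, 60.6]
opening: 0.0005
```

```bash
python3 -m creep '[[0,0,-0.04,0,255],[0,0,-0.03,0,255],[-0.02,0,-0.03,0,255],[-0.029,0,0,0,255],[-0.029,0,0,0,255],[0,0,0.02,0,255],[0,0,0.02,0,255],[0,0,0.015,0,255],[0,0,0,0,255]]';python3 -m creep '[[0,0,0.01,0,255],[0,0,0.008,0,255],[0,0,0.007,0,255],[0,0,0.007,0,255],[0,0,0.004,0,255],[0,0,0.002,0,255],[0,0,0.0,0,255]]'; python3 - <<'E'
from h import *
snap("scene","s2",(160,80,520,300),2.2)
E
```

```text
t: 7.1
tool_pos: [0.4617, 0.0073, 0.1008]
orientation: [-2.219, -2.218, 0.006]
force: [-0.6, 0.3, -0.9]
opening: 0.0002
t: 7.68
tool_pos: [0.4645, 0.0074, 0.0665]
orientation: [2.221, 2.221, 0.001]
force: [-0.7, 0.1, 0.7]
opening: 0.0006
```

View pics/s2.png

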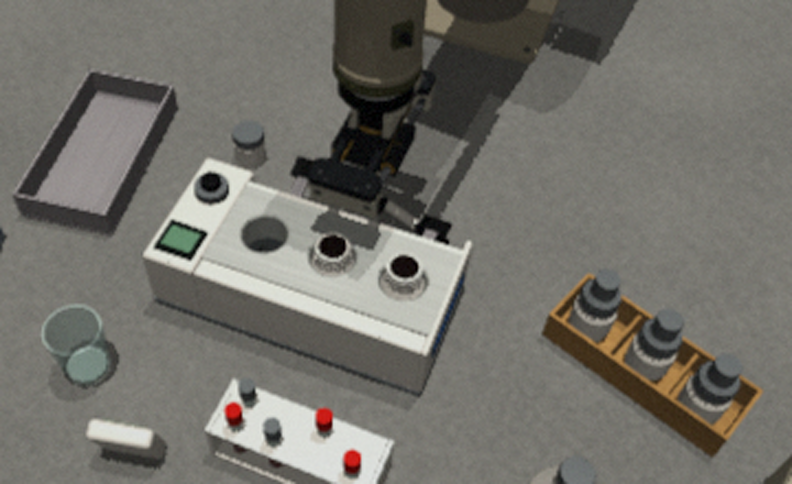

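```bash
python3 -m creep '[[0,0,0.003,0,255],[0,0,0.002,0,255],[0,0,0.0,0,255]]';python3 -m creep '[[0,0,0.002,0,255],[0,0,0.0,0,255]]'
```

```text
t: 7.98
tool_pos: [0.4648, 0.0073, 0.0618]
orientation: [2.221, 2.221, 0.001]
force: [0.2, -0.5, 2.2]
opening: 0.0009
t: 8.15
tool_pos: [0.4651, 0.0073, 0.0609]
orientation: [2.221, 2.221, 0.001]
force: [-3.0, 0.3, 11.9]
opening: 0.0005
```

```bash
python3 -m creep '[[0,0,-0.03,0,104],[0,0,-0.03,0,104],[0,0.01,-0.03,0,104],[0,0.02,-0.03,0,104],[0,0.02,-0.03,0,104],[0,0.03,-0.03,0,104],[0,0.03,-0.02,0,104],[0,0,0,0,104],[0,0,0,0,104]]'; python3 - <<'E'
from h import *
print(read_state()["tool_pos"],read_state()["opening"])
snap("wrist","w2")
np.set_printoptions(precision=4,suppress=True)
for d in silhouettes("wrist","spent1"):
    if d["confidence"]>.3: print(d["confidence"],d["pixel"],atz("wrist",d["pixel"],.112)[:2])
E
```

```text
t: 8.9
tool_pos: [0.5748, 0.0072, 0.2591]
orientation: [2.221, 2.221, 0.0]
force: [-0.3, -0.1, -1.0]
opening: 0.0535
[0.57477331 0.00720486 0.25912465] 0.053530660184961186
0.96 [320.8, 187.3] [0.573  0.0146]
0.78 [320.3, 106.1] [0.5726 0.0825]
0.59 [219.7, 182.2] [0.4855 0.0191]
```

View pics/w2.png

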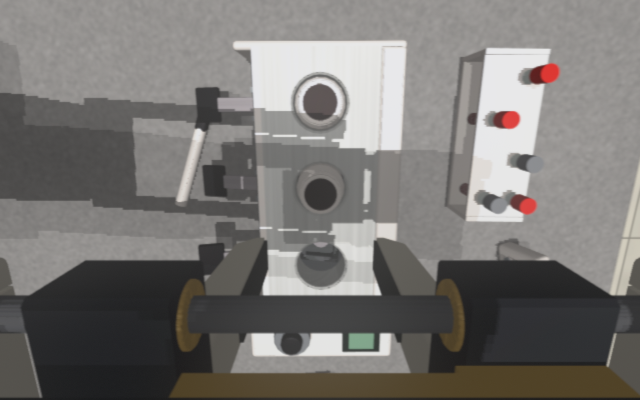

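```bash
python3 - <<'E'
from h import *
np.set_printoptions(precision=4,suppress=True)
for p in [(320,101),(320.5,193)]: print(atz("wrist",p,.112),atz("wrist",p,.09))
snap("wrist","w2z",(180,30,480,270),2.6)
E
```

```text
[0.5723 0.0865 0.112 ] [0.5723 0.0873 0.09  ]
[0.5727 0.0095 0.112 ] [0.5727 0.0046 0.09  ]
```

View pics/w2z.png

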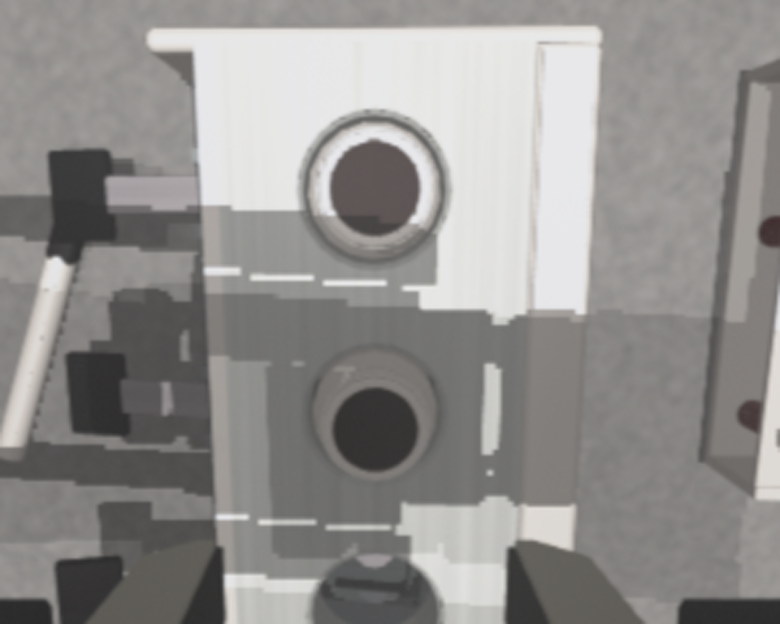

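```bash
python3 -m creep '[[0.001,0.001,0.03,0,104],[0,0,0.03,0,104],[0,0,0.03,0,104],[0,0,0.03,0,104],[0,0,0.02,0,104],[0,0,0.013,0,104],[0,0,0.0,0,104],[0,0,0,0,220],[0,0,0,0,220],[0,0,0,0,220],[0,0,0,0,220],[0,0,0,0,220]]' 15
```

```text
t: 10.05
tool_pos: [0.5752, 0.0083, 0.1069]
orientation: [2.221, 2.221, 0.001]
force: [-0.4, -0.1, 1.6]
opening: 0.0355
```

```bash
python3 -m creep '[[0,0,-0.02,0,220],[0,0,-0.03,0,220],[0,0,-0.04,0,220],[0,0,-0.03,0,220]]'; python3 - <<'E'
from h import *
np.set_printoptions(precision=4,suppress=True)
print(read_state()["opening"],read_state()["force"],read_state()["tool_pos"])
for c in ("top","scene"):
  read_camera(c)
  for d in silhouettes(c,"tray_in"):
    if d["confidence"]>.3:
        print(c,d["confidence"],d["pixel"],atz(c,d["pixel"],.02))
        ct=max(cv2.findContours(d["region"].astype(np.uint8),0,2)[0],key=cv2.contourArea)
        for p in cv2.boxPoints(cv2.minAreaRect(ct)): print(p,atz(c,p,.04))
E
```

```text
t: 10.38
tool_pos: [0.5748, 0.0083, 0.2288]
orientation: [2.221, 2.221, 0.001]
force: [1.1, -1.3, -0.3]
opening: 0.0357
0.035732156581854635 [ 1.0776 -1.3089 -0.3239] [0.5748 0.0083 0.2288]
top 0.74 [461.4, 233.6] [ 0.4871 -0.346   0.02  ]
[429.6558 195.9252] [ 0.5861 -0.2601  0.04  ]
[479.4305 188.6664] [ 0.6032 -0.3889  0.04  ]
[491.7527 273.1611] [ 0.3857 -0.4142  0.04  ]
[441.9779 280.4199] [ 0.3685 -0.2865  0.04  ]
scene 0.97 [200.5, 148.4] [ 0.4963 -0.349   0.02  ]
[162.2928 173.9436] [ 0.6225 -0.3772  0.04  ]
[200.9262 100.5401] [ 0.3483 -0.4334  0.04  ]
[243.4599 122.9262] [ 0.3816 -0.2764  0.04  ]
[204.8264 196.3297] [ 0.6415 -0.2425  0.04  ]
```

```bash
python3 -m creep '[[-0.03,-0.004,0,0,220],[-0.03,-0.004,0,0,220],[-0.03,-0.004,0,0,220],[-0.03,-0.004,0,0,220],[-0.03,-0.004,0,0,220],[-0.03,-0.004,0,0,220],[-0.03,-0.004,0,0,220],[-0.03,-0.004,0,0,220],[-0.03,-0.004,0,0,220],[-0.03,-0.004,0,0,220],[-0.03,-0.004,0,0,220],[-0.015,0,0,0,220]]'; python3 -m creep '[[0,0,0.03,0,220],[0,0,0.03,0,220],[0,0,0.03,0,220],[0,0,0.03,0,220],[0,0,0.02,0,220],[0,0,0.01,0,220],[0,0,0,0,220]]'; python3 - <<'E'
from h import *
snap("scene","s3",(100,60,400,260),2.6)
E
```

```text
t: 11.58
tool_pos: [0.5286, -0.3393, 0.2235]
orientation: [-2.222, -2.217, 0.002]
force: [0.8, -0.6, -0.3]
opening: 0.0358
t: 12.17
tool_pos: [0.5287, -0.3346, 0.0719]
orientation: [-2.217, -2.217, 0.001]
force: [0.1, -0.2, -0.5]
opening: 0.0357
```

View pics/s3.png

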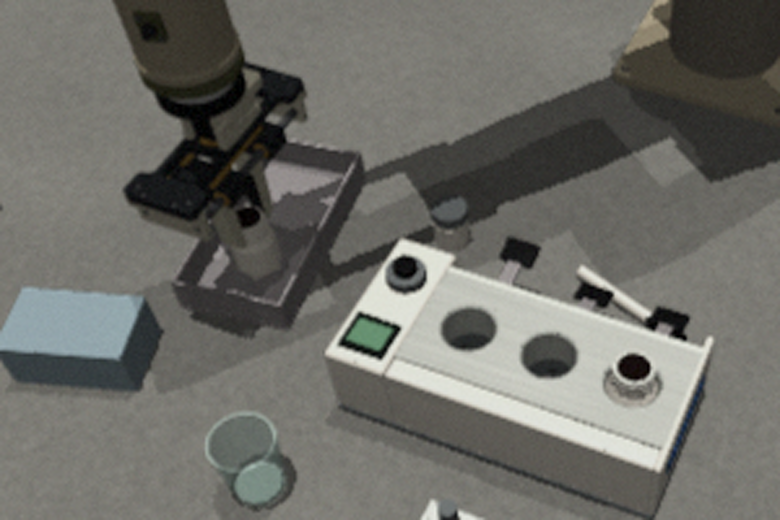

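Spent2 is held inside the tray. Lower gently until contact and release.

```bash
python3 -m creep '[[0,0,0.0015,0,220],[0,0,0.0015,0,220],[0,0,0,0,220]]'; python3 -m creep '[[0,0,0.001,0,220],[0,0,0.0,0,220]]'
```

```text
t: 12.47
tool_pos: [0.5315, -0.3372, 0.0745]
orientation: [2.22, 2.22, 0.0]
force: [0.1, 0.2, 0.2]
opening: 0.0354
t: 12.63
tool_pos: [0.5311, -0.3369, 0.0728]
orientation: [2.221, 2.221, 0.0]
force: [-0.1, 0.1, 0.2]
opening: 0.0357
```

```bash
python3 -m creep '[[0,0,0.0015,0,220],[0,0,0.0015,0,220],[0,0,0,0,220]]'; python3 -m creep '[[0,0,0.001,0,220],[0,0,0.0,0,220]]'
```

```text
t: 12.88
tool_pos: [0.531, -0.3368, 0.0694]
orientation: [2.221, 2.221, 0.0]
force: [1.2, 0.1, 1.2]
opening: 0.0358
t: 13.05
tool_pos: [0.5313, -0.3371, 0.0691]
orientation: [2.22, 2.22, 0.0]
force: [-0.6, 0.9, 5.7]
opening: 0.0355
```

```bash
python3 -m creep '[[0,0,0,0,104],[0,0,0,0,104],[0,0,-0.01,0,104],[0,0,-0.03,0,104],[0,0,-0.04,0,104],[0,0,-0.04,0,104],[0,0,-0.03,0,104],[0.03,0.004,0,0,104],[0.035,0.004,0,0,104],[0.035,0.004,0,0,104],[0.035,0.004,0,0,104],[0.035,0.004,0,0,104]]'; python3 -m creep '[[0.035,0.004,0,0,104],[0.035,0.004,0,0,104],[0.035,0.004,0,0,104],[0.035,0.004,0,0,104],[0.035,0.004,0,0,104],[0.035,0.004,0,0,104],[0.04,0.001,0,0,104],[0,0,0,0,104],[0,0,0,0,104]]'; python3 - <<'E'
from h import *
print(read_state()["tool_pos"])
snap("top","t4",(250,130,510,290),3)
E
```

```text
t: 14.05
tool_pos: [0.5505, -0.1652, 0.2187]
orientation: [2.222, 2.221, 0.0]
force: [0.8, 0.1, 0.0]
opening: 0.0552
t: 14.8
tool_pos: [0.5754, 0.0855, 0.2185]
orientation: [-2.217, -2.226, 0.0]
force: [-0.4, -0.0, -0.5]
opening: 0.0553
[0.5753847  0.08551153 0.21848404]
```

View pics/t4.png

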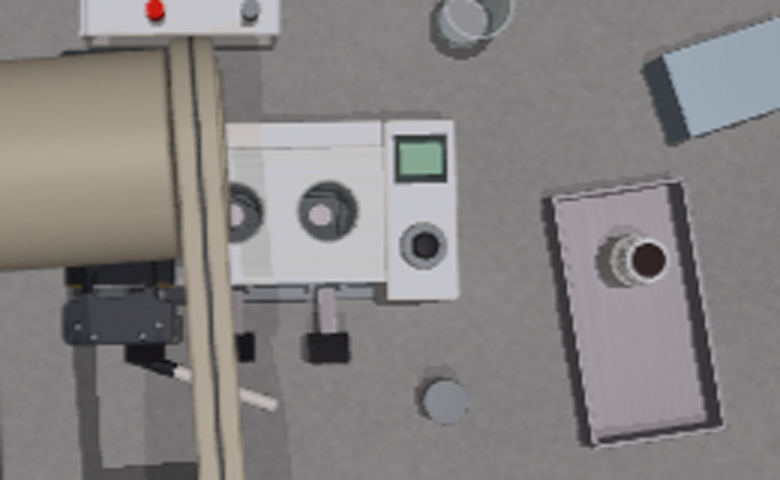

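```bash
python3 -m creep '[[0.0,0,0.03,0,104],[0,0,0.03,0,104],[0,0,0.03,0,104],[0,0,0.015,0,104],[0,0,0.006,0,104],[0,0,0.0,0,104],[0,0,0.0,0,220],[0,0,0,0,220],[0,0,0,0,220],[0,0,0,0,220]]' 15; python3 -m creep '[[0,0,-0.02,0,220],[0,0,-0.03,0,220],[0,0,-0.04,0,220],[0,0,-0.03,0,220],[0,0,0,0,220]]'
```

```text
t: 15.68
tool_pos: [0.5768, 0.0833, 0.1088]
orientation: [2.22, 2.22, 0.003]
force: [-0.4, -0.7, 2.1]
opening: 0.0359
t: 16.1
tool_pos: [0.5796, 0.0837, 0.2366]
orientation: [2.215, 2.216, 0.015]
force: [-0.2, 0.2, 0.6]
opening: 0.0357
```

```bash
python3 -m creep '[[-0.036,-0.011,0,0,220],[-0.036,-0.011,0,0,220],[-0.036,-0.011,0,0,220],[-0.036,-0.011,0,0,220],[-0.036,-0.011,0,0,220],[-0.036,-0.011,0,0,220],[-0.036,-0.011,0,0,220],[-0.036,-0.011,0,0,220],[-0.036,-0.011,0,0,220],[-0.036,-0.011,0,0,220],[-0.036,-0.011,0,0,220],[-0.034,-0.011,0,0,220]]'; python3 -m creep '[[0,0,0.01,0,220],[0,0,0.03,0,220],[0,0,0.03,0,220],[0,0,0.03,0,220],[0,0,0.03,0,220],[0,0,0.01,0,220],[0,0,0.008,0,220],[0,0,0,0,220],[0,0,0,0,220]]'
```

```text
t: 17.1
tool_pos: [0.443, -0.3487, 0.2277]
orientation: [2.22, 2.22, -0.0]
force: [0.8, 0.1, -0.5]
opening: 0.0355
t: 17.85
tool_pos: [0.4445, -0.3471, 0.0806]
orientation: [2.22, 2.22, 0.0]
force: [-0.2, 0.1, 0.2]
opening: 0.0354
```

```bash
python3 -m creep '[[0,0,0.004,0,220],[0,0,0.003,0,220],[0,0,0.001,0,220],[0,0,0.001,0,220],[0,0,0,0,220]]'; python3 -m creep '[[0,0,0.001,0,220],[0,0,0.0,0,220]]'
```

```text
t: 18.27
tool_pos: [0.4441, -0.3473, 0.0713]
orientation: [2.22, 2.22, -0.0]
force: [-1.0, 0.9, 4.7]
opening: 0.0357
t: 18.43
tool_pos: [0.4444, -0.3476, 0.0713]
orientation: [2.22, 2.22, -0.001]
force: [-3.6, 2.9, 10.8]
opening: 0.0355
```

```bash
python3 -m creep '[[0,0,0,0,104],[0,0,0,0,104],[0,0,-0.01,0,104],[0,0,-0.03,0,104],[0,0,-0.04,0,104],[0,0,-0.04,0,104],[0,0,-0.04,0,104],[0.03,0.012,-0.02,0,104],[0.035,0.016,-0.02,0,104],[0.035,0.016,-0.02,0,104],[0.035,0.016,-0.02,0,104],[0.035,0.016,0,0,104]]'; python3 -m creep '[[0.035,0.016,0,0,104],[0.035,0.016,0,0,104],[0.036,0.016,0,0,104],[0.0,0.007,0,0,104],[0,0,0,0,104],[0,0,0,0,104]]'; python3 - <<'E'
from h import *
np.set_printoptions(precision=4,suppress=True)
print(read_state()["tool_pos"])
snap("scene","s5",(100,60,520,300),1.9);snap("wrist","w5",(180,0,480,260),2.3)
p=camera_params("wrist");read_camera("wrist")
for d in tip_of("wrist","station1"): print(d["confidence"],d["pixel"],atz("wrist",d["pixel"],.016))
read_camera("top");read_camera("scene")
for c in("top","scene"):
 for q,z in(("fresh1",.004),("kit_box",0)):
  for d in tip_of(c,q):
    if d["confidence"]>.3: print(c,q,d["confidence"],d["pixel"],atz(c,d["pixel"],z)[:2])
E
```

```text
t: 19.43
tool_pos: [0.5195, -0.18, 0.3126]
orientation: [2.217, 2.216, 0.004]
force: [1.2, 0.1, 0.6]
opening: 0.0552
t: 19.93
tool_pos: [0.5727, -0.075, 0.3069]
orientation: [-2.22, -2.223, 0.001]
force: [-0.1, -0.0, 0.1]
opening: 0.0548
[ 0.5727 -0.075   0.3069]
0.93 [324.0, 32.7] [0.5778 0.0838 0.016 ]
0.92 [322.7, 163.8] [ 0.5762 -0.0688  0.016 ]
0.7 [326.8, 98.6] [0.5812 0.0105 0.016 ]
top fresh1 0.76 [226.5, 230.4] [0.5026 0.2754]
top fresh1 0.52 [200.1, 223.1] [0.523  0.3464]
top kit_box 0.87 [200.1, 219.7] [0.5321 0.3475]
scene fresh1 0.96 [455.4, 242.5] [0.5098 0.353 ]
scene fresh1 0.91 [423.9, 229.9] [0.5044 0.2752]
scene fresh1 0.75 [475.8, 267.5] [0.5571 0.4093]
scene kit_box 0.86 [451.1, 249.8] [0.5307 0.3481]
```

View pics/s5.png

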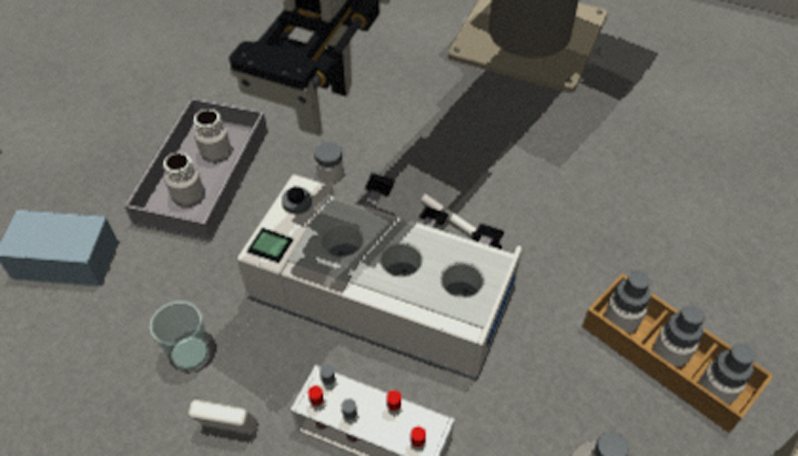

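View pics/w5.png

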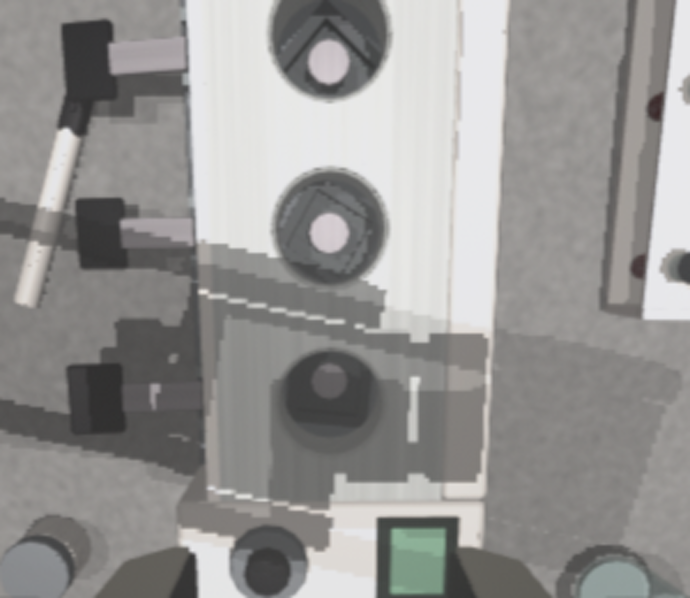

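```bash
python3 -m creep '[[0.03,-0.006,0,0,104],[0.035,-0.006,0,0,104],[0.035,-0.006,0,0,104],[0.035,-0.006,0,0,104],[0.035,-0.006,0,0,104],[0.035,-0.006,0,0,104],[0.035,-0.006,-0.01,0,104],[0.035,-0.006,-0.01,0,104],[0.02,0,-0.01,0,104],[0,0,0,0,104],[0,0,0,0,104]]'; python3 - <<'E'
from h import *
np.set_printoptions(precision=4,suppress=True)
print(read_state()["tool_pos"])
p=camera_params("wrist");snap("wrist","w6")
for d in tip_of("wrist","fresh1"): print(d["confidence"],d["pixel"],atz("wrist",d["pixel"],.004)[:2])
for d in silhouettes("wrist","fresh1"): print("sil",d["confidence"],d["pixel"])
E
```

```text
t: 21.35
tool_pos: [0.5249, 0.2211, 0.3373]
orientation: [2.218, 2.223, 0.001]
force: [0.5, -1.1, -0.5]
opening: 0.055
[0.5249 0.2211 0.3373]
0.91 [344.6, 17.0] [0.5561 0.4057]
0.61 [321.3, 66.5] [0.5269 0.3474]
sil 0.75 [344.4, 14.2]
sil 0.69 [302.1, 122.2]
sil 0.65 [318.1, 67.3]
```

View pics/w6.png

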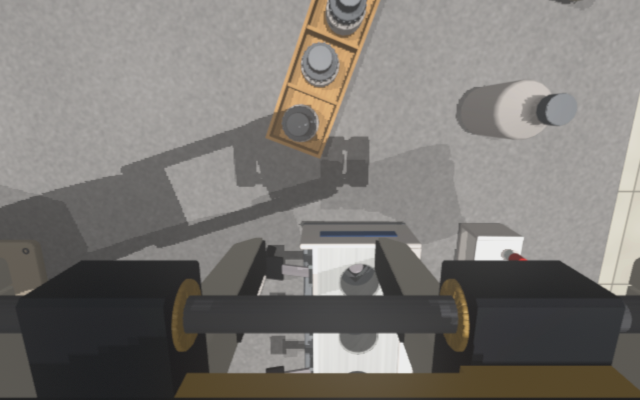

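```bash
python3 - <<'E'
from h import *
np.set_printoptions(precision=4,suppress=True)
snap("wrist","w6z",(250,0,410,170),4.5)
for p in [(299,124),(320,58),(346,5)]: print(atz("wrist",p,.1))
E
```

```text
[0.5024 0.277  0.1   ]
[0.5253 0.3435 0.1   ]
[0.5514 0.3929 0.1   ]
```

View pics/w6z.png

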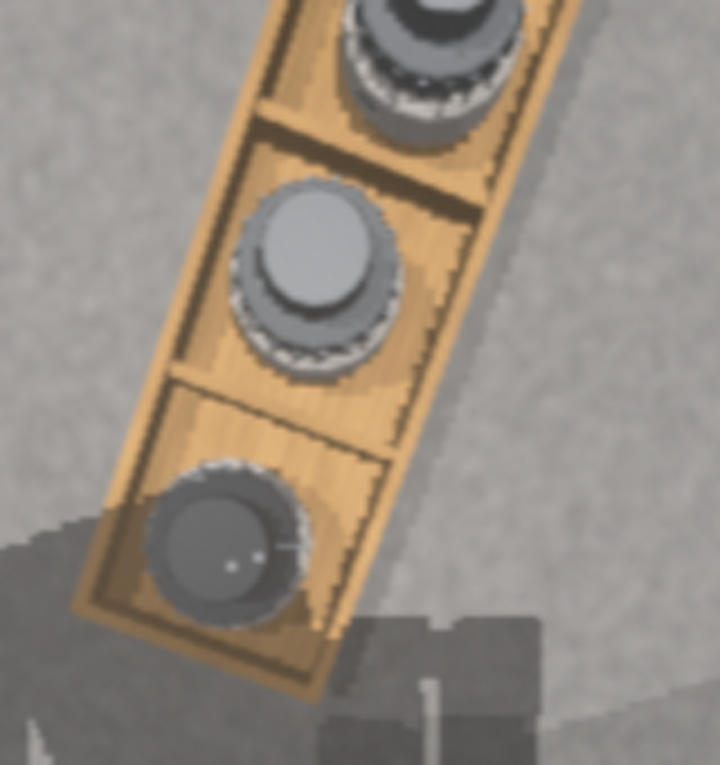

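```bash
python3 -m creep '[[0.0145,-0.0058,0.03,0,104],[0.0145,-0.0058,0.03,0,104],[0.0145,-0.0058,0.03,0,104],[0.0145,-0.0058,0.03,0,104],[0,0,0.03,0,104],[0,0,0.03,0,104],[0,0,0.03,0,104],[0,0,0.00,0,104],[0,0,0,0,104]]'; python3 - <<'E'
from h import *
print(read_state()["tool_pos"])
snap("scene","s6",(340,100,580,300),3);snap("wrist","w7",(180,140,460,330),2.5)
E
```

```text
t: 22.3
tool_pos: [0.5002, 0.2765, 0.1249]
orientation: [-2.222, -2.219, 0.007]
force: [0.1, -0.2, 0.8]
opening: 0.0549
[0.5002423  0.27651193 0.12486726]
```

View pics/s6.png

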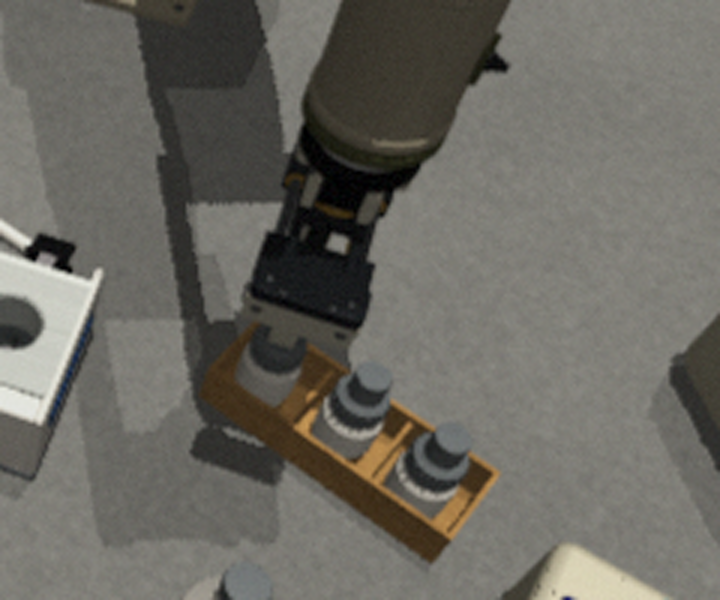

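View pics/w7.png

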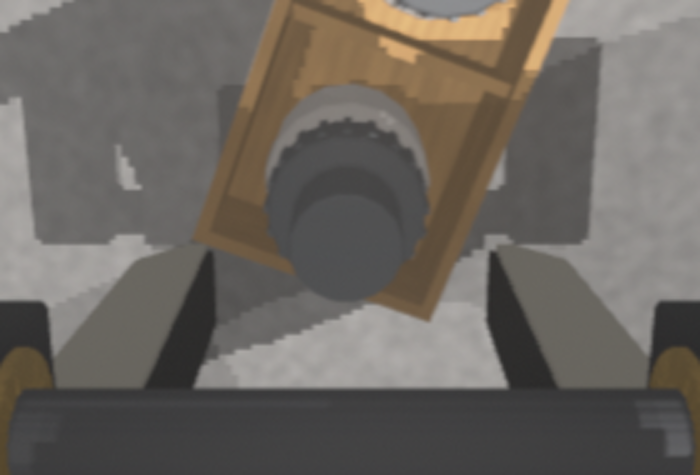

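```bash
python3 - <<'E'
from h import *
print(atz("wrist",(318,239),.1),proj("wrist",[.5002,.2765,.1]),read_state()["tool_pos"])
E
```

```text
[0.50220877 0.28023944 0.1       ] [314.39420513 245.38374267] [0.50289286 0.27803605 0.12885965]
```

```bash
python3 -m creep '[[0.002,0,0.02,0,104],[0,0,0.015,0,104],[0,0,0.0,0,104],[0,0,0.0,0,104],[0,0,0,0,230],[0,0,0,0,230],[0,0,0,0,230],[0,0,0,0,230],[0,0,0,0,230],[0,0,0,0,230]]' 25;python3 -m creep '[[0,0,-0.005,0,230],[0,0,-0.02,0,230],[0,0,-0.03,0,230],[0,0,-0.03,0,230],[0,0,-0.03,0,230],[0,0,-0.03,0,230],[0,0,0,0,230]]'; python3 - <<'E'
from h import *
print(read_state()["tool_pos"])
snap("scene","s7",(300,60,580,300),2.6)
E
```

```text
t: 23.23
tool_pos: [0.5019, 0.2803, 0.0923]
orientation: [2.221, 2.221, 0.001]
force: [-0.2, 0.0, 2.3]
opening: 0.0252
t: 23.82
tool_pos: [0.5044, 0.2815, 0.2448]
orientation: [2.219, 2.219, 0.016]
force: [1.4, 0.7, 1.2]
opening: 0.0253
[0.50441626 0.28149258 0.24479877]
```

View pics/s7.png

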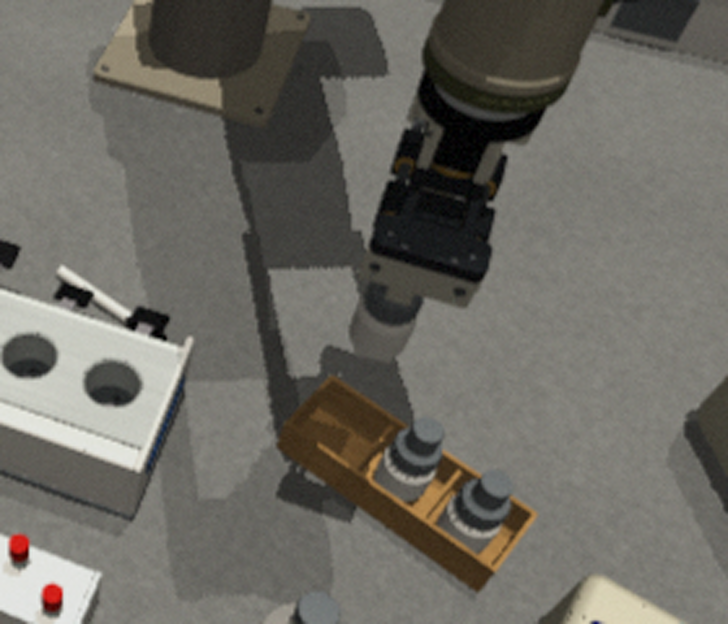

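```bash
python3 -m creep '[[-0.02,0.0061,0,0,230],[-0.03,0.0061,0,0,230],[-0.03,0.0061,0,0,230],[-0.03,0.0061,0,0,230],[-0.03,0.0061,0,0,230],[-0.03,0.0061,0,0,230],[-0.03,0.0061,0,0,230],[-0.03,0.0061,0,0,230],[-0.03,0.0061,0,0,230],[-0.03,0.0061,0,0,230],[-0.03,0.0061,0,0,230],[-0.03,0.0061,0,0,230]]'; python3 -m creep '[[0,0,0.02,0,230],[0,0,0.02,0,230],[0,0,0.012,0,230],[0,0,0,0,230],[0,0,0,0,230]]'; python3 - <<'E'
from h import *
print(read_state()["tool_pos"])
snap("wrist","w8",(180,60,460,330),2.5); snap("top","t8",(250,130,470,290),3); snap("scene","s8",(200,100,430,280),3)
E
```

```text
t: 24.87
tool_pos: [0.5741, -0.0712, 0.2351]
orientation: [-2.22, -2.22, 0.002]
force: [0.5, -0.5, -0.6]
opening: 0.0258
t: 25.28
tool_pos: [0.5737, -0.0693, 0.1832]
orientation: [-2.219, -2.22, 0.003]
force: [-0.1, -0.0, -0.2]
opening: 0.0257
[ 0.57368395 -0.06927759  0.18321677]
```

View pics/w8.png

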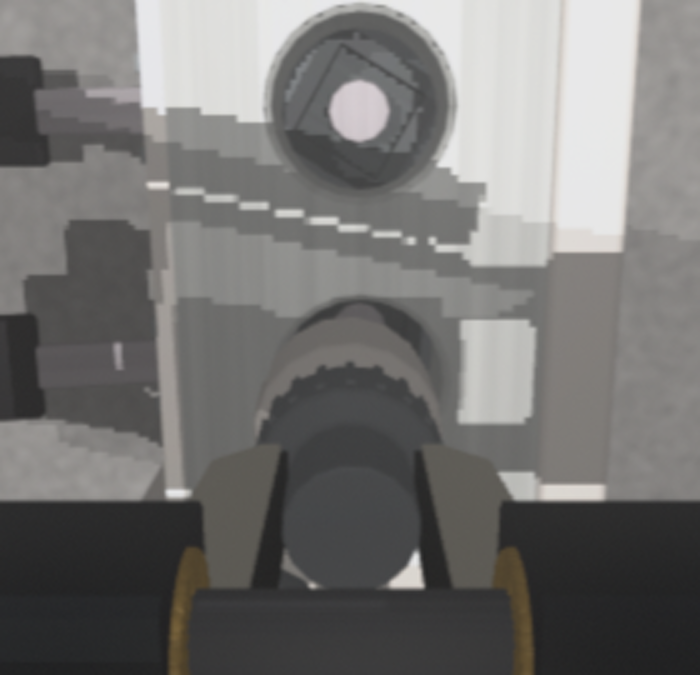

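View pics/s8.png

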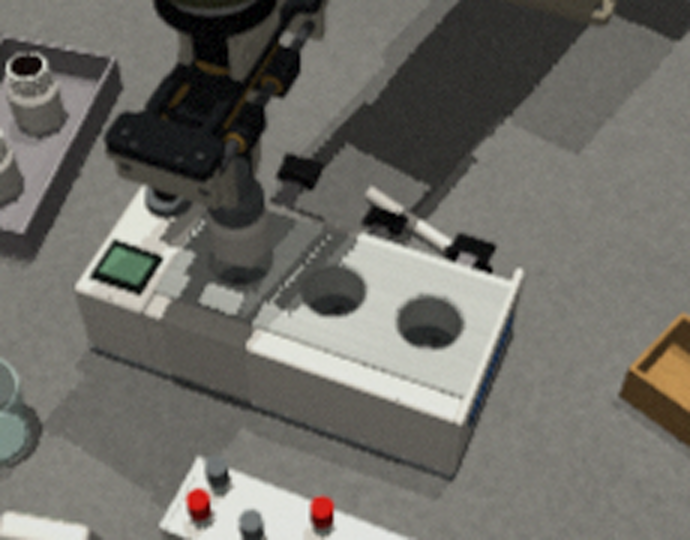

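```bash
python3 - <<'E'
from h import *
s=read_state();print(s["tool_pos"],s["orientation"]);print(camera_params("wrist")["position"])
print(atz("wrist",(324.4,98.8),.09),atz("wrist",(180+349/2.5,60+380/2.5),.14))
E
cat > /dev/null
```

```text
[ 0.57552892 -0.06953712  0.18611933] [2.21947396e+00 2.22110639e+00 1.62042761e-03]
[ 5.75551569e-01 -3.42999161e-04  3.40077601e-01]
[0.57909555 0.00935933 0.09      ] [ 0.57574901 -0.05672674  0.14      ]
```

View pics/t8.png

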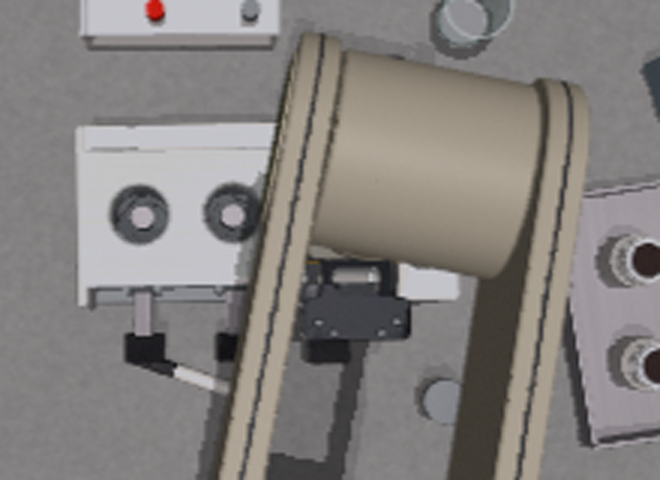

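```bash
python3 -m creep '[[0,0.0015,0.004,0,230],[0,0,0.005,0,230],[0,0,0.004,0,230],[0,0,0.004,0,230],[0,0,0.003,0,230],[0,0,0.0,0,230],[0,0,0,0,230]]'; python3 -m creep '[[0,0,0.004,0,230],[0,0,0.004,0,230],[0,0,0.0,0,230]]'; python3 - <<'E'
from h import *
s=read_state();print(s["tool_pos"],s["force"],s["wrist_torque"],s["opening"])
snap("wrist","w9",(180,60,460,330),2.5)
E
```

```text
t: 26.02
tool_pos: [0.5761, -0.0698, 0.1643]
orientation: [-2.221, -2.221, 0.001]
force: [-0.0, -0.3, -0.8]
opening: 0.0251
t: 26.27
tool_pos: [0.5758, -0.0697, 0.1557]
orientation: [-2.221, -2.221, 0.001]
force: [-1.0, 0.3, -1.4]
opening: 0.0254
[ 0.57582064 -0.06969251  0.15566448] [-0.99994953  0.26784842 -1.35900688] [-0.06870363 -0.03013467  0.00155298] 0.02542530453401376
```

View pics/w9.png

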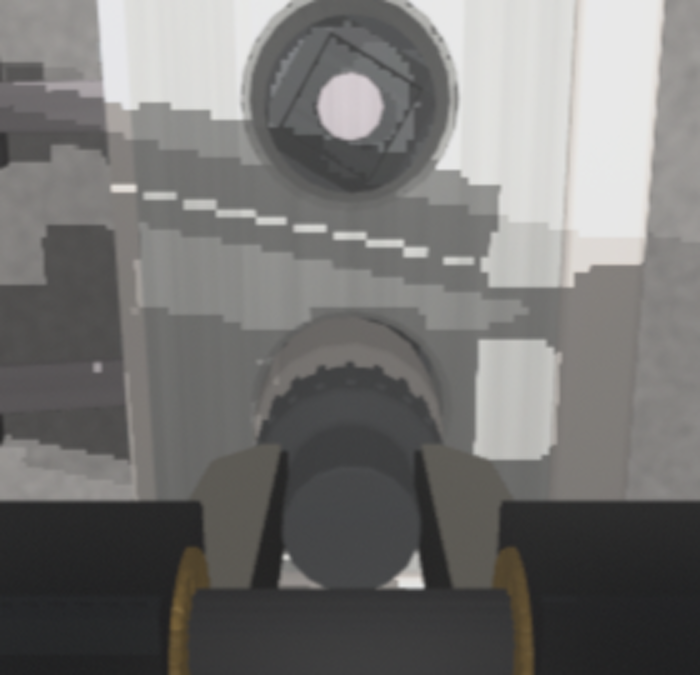

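```bash
python3 -m creep '[[0,0,0.007,0,230],[0,0,0.007,0,230],[0,0,0.007,0,230],[0,0,0.007,0,230],[0,0,0.006,0,230],[0,0,0.003,0,230],[0,0,0,0,230]]'; python3 -m creep '[[0,0,0.0015,0,230],[0,0,0.0015,0,230],[0,0,0,0,230]]'
```

```text
t: 26.9
tool_pos: [0.5756, -0.0696, 0.1184]
orientation: [-2.22, -2.22, 0.002]
force: [0.3, -0.5, -0.7]
opening: 0.0256
t: 27.15
tool_pos: [0.5764, -0.0698, 0.1168]
orientation: [2.221, 2.221, 0.0]
force: [-0.1, 0.1, -0.5]
opening: 0.0252
```

```bash
python3 -m creep '[[0,0,0.002,0,230],[0,0,0.001,0,230],[0,0,0,0,230]]'; python3 -m creep '[[0,0,0.001,0,230],[0,0,0,0,230]]';python3 -m creep '[[0,0,0.001,0,230],[0,0,0,0,230]]'
```

```text
t: 27.4
tool_pos: [0.5766, -0.0698, 0.114]
orientation: [2.221, 2.221, 0.001]
force: [0.1, -0.2, -0.0]
opening: 0.0257
t: 27.57
tool_pos: [0.5769, -0.0699, 0.1137]
orientation: [2.221, 2.221, 0.001]
force: [-0.5, 0.3, 4.4]
opening: 0.0253
t: 27.73
tool_pos: [0.5772, -0.07, 0.1135]
orientation: [2.22, 2.22, 0.002]
force: [-2.1, 0.8, 9.1]
opening: 0.0253
```

```bash
python3 -m creep '[[0,0,0,-0.06,230],[0,0,0,-0.06,230],[0,0,0,-0.06,230],[0,0,0,0,230]]'; python3 -m creep '[[0,0,0,-0.06,230],[0,0,0,-0.06,230],[0,0,0,-0.06,230],[0,0,0,0,230]]'; python3 -m creep '[[0,0,0,-0.06,230],[0,0,0,-0.06,230],[0,0,0,-0.06,230],[0,0,0,0,230]]'
```

```text
t: 28.07
tool_pos: [0.5776, -0.0701, 0.1139]
orientation: [2.006, 2.414, 0.002]
force: [-2.4, 0.2, 10.4]
opening: 0.0258
t: 28.4
tool_pos: [0.5773, -0.0703, 0.114]
orientation: [1.781, 2.584, 0.001]
force: [-3.9, -0.3, 10.9]
opening: 0.0255
t: 28.73
tool_pos: [0.5773, -0.0703, 0.1141]
orientation: [1.542, 2.734, 0.0]
force: [-5.1, -0.3, 12.1]
opening: 0.0254
```

```bash
python3 -m creep '[[0,0,-0.0003,-0.06,230],[0,0,0,-0.06,230],[0,0,0,-0.06,230],[0,0,0,0,230]]'; python3 -m creep '[[0,0,0,-0.06,230],[0,0,0,-0.06,230],[0,0,0,-0.06,230],[0,0,0,0,230]]'; python3 -m creep '[[0,0,0,-0.06,230],[0,0,0,-0.06,230],[0,0,0,-0.06,230],[0,0,0,0,230]]'; python3 -c "
from plant import *
print(read_state()['wrist_torque'],read_state()['q'])"
```

```text
t: 29.07
tool_pos: [0.5771, -0.0703, 0.1141]
orientation: [1.29, 2.862, -0.0]
force: [-4.5, -0.1, 10.7]
opening: 0.0254
t: 29.4
tool_pos: [0.577, -0.0704, 0.114]
orientation: [1.028, 2.966, -0.001]
force: [-3.2, -0.8, 11.7]
opening: 0.0253
t: 29.73
tool_pos: [0.5768, -0.0704, 0.1139]
orientation: [0.757, 3.047, -0.001]
force: [-4.9, -0.1, 10.9]
opening: 0.0253
[-0.20983531  0.76457393 -0.06488081] [-2.09203505e-01  1.61656419e-01  1.66954009e+00 -7.95198077e-04
  1.30882490e+00 -1.29257602e+00]
```

```bash
python3 -m creep '[[0,0,0,-0.06,230],[0,0,0,-0.06,230],[0,0,0,-0.06,230],[0,0,0,0,230]]'; python3 -m creep '[[0,0,0,-0.06,230],[0,0,0,-0.06,230],[0,0,0,-0.06,230],[0,0,0,0,230]]'; python3 -m creep '[[0,0,0,-0.06,230],[0,0,0,-0.06,230],[0,0,0,-0.06,230],[0,0,0,0,230]]'; python3 -c "
from plant import *
print(read_state()['wrist_torque'],read_state()['q'])"
```

```text
t: 30.07
tool_pos: [0.5769, -0.0702, 0.1136]
orientation: [0.48, 3.103, -0.001]
force: [-3.3, 0.9, 8.4]
opening: 0.0256
t: 30.4
tool_pos: [0.5761, -0.0697, 0.1119]
orientation: [-0.201, -3.135, -0.0]
force: [-0.6, 0.0, -1.0]
opening: 0.0254
t: 30.73
tool_pos: [0.5763, -0.0697, 0.1118]
orientation: [0.078, -3.14, -0.001]
force: [-0.4, -0.2, -2.6]
opening: 0.0257
[ 0.2618775  -0.2141867  -0.33620276] [-2.08840670e-01  1.63690052e-01  1.67132977e+00  3.43582210e-04
  1.30678831e+00 -1.82934143e+00]
```

```bash
python3 -m creep '[[0,0,0,0.06,230],[0,0,0,0.06,230],[0,0,0.001,0.04,230],[0,0,0.002,0,230],[0,0,0.002,0,230],[0,0,0.002,0,230],[0,0,0,0,230]]'; python3 -c "
from plant import *
print(read_state()['wrist_torque'],read_state()['force'])"
```

```text
t: 31.32
tool_pos: [0.576, -0.0697, 0.1044]
orientation: [-0.174, -3.136, -0.0]
force: [0.8, 0.2, -1.0]
opening: 0.0253
[ 0.06757306 -0.20029885  0.0024138 ] [ 0.80124188  0.21358947 -0.99563088]
```

```bash
python3 -m creep '[[0,0,0.001,0,230],[0,0,0,0,230]]'; python3 -m creep '[[0,0,0.001,0,230],[0,0,0.0,0,230]]'; python3 -m creep '[[0,0,0.001,0,230],[0,0,0.0,0,230]]'
```

```text
t: 31.48
tool_pos: [0.5765, -0.0699, 0.1042]
orientation: [0.174, 3.136, -0.0]
force: [0.3, -1.0, -0.8]
opening: 0.0255
t: 31.65
tool_pos: [0.5771, -0.07, 0.1041]
orientation: [0.174, 3.135, -0.0]
force: [-1.2, 0.1, 5.7]
opening: 0.0256
t: 31.82
tool_pos: [0.5777, -0.07, 0.1041]
orientation: [0.174, 3.134, -0.001]
force: [-1.6, 0.4, 10.3]
opening: 0.025
```

```bash
python3 -m creep '[[0,0,-0.003,0,104],[0,0,0,0,104],[0,0,0,0,104],[0,0,0,0,104],[0,0,-0.01,0,104],[0,0,-0.03,0,104],[0,0,-0.03,0.12,104],[0,0,-0.04,0.12,104],[0,0,-0.04,0.12,104],[0,0,-0.04,0.12,104],[0,0,0,0.12,104],[0,0,0,0.12,104]]'; python3 -m creep '[[0,0,0,0.12,104],[0,0,0,0.12,104],[0,0,0,0.12,104],[0,0,0,0.12,104],[0,0,0,0.12,104],[0,0,0,0.12,104],[0,0,0,0,104],[0,0,0,0,104]]'; python3 - <<'E'
from h import *
s=read_state();print(s["tool_pos"],R.from_rotvec(s["orientation"]).as_matrix()[:,0])
snap("scene","s10",(200,60,540,300),2.3); snap("wrist","w10")
E
```

```text
t: 32.82
tool_pos: [0.578, -0.0701, 0.3003]
orientation: [1.273, 2.864, 0.002]
force: [-1.0, 0.9, -1.9]
opening: 0.055
t: 33.48
tool_pos: [0.5763, -0.0698, 0.2955]
orientation: [2.195, 2.248, 0.0]
force: [-0.5, -0.0, -0.3]
opening: 0.0551
[ 0.57626528 -0.06978919  0.29549501] [-2.38173090e-02  9.99716325e-01 -7.89229613e-05]
```

View pics/s10.png

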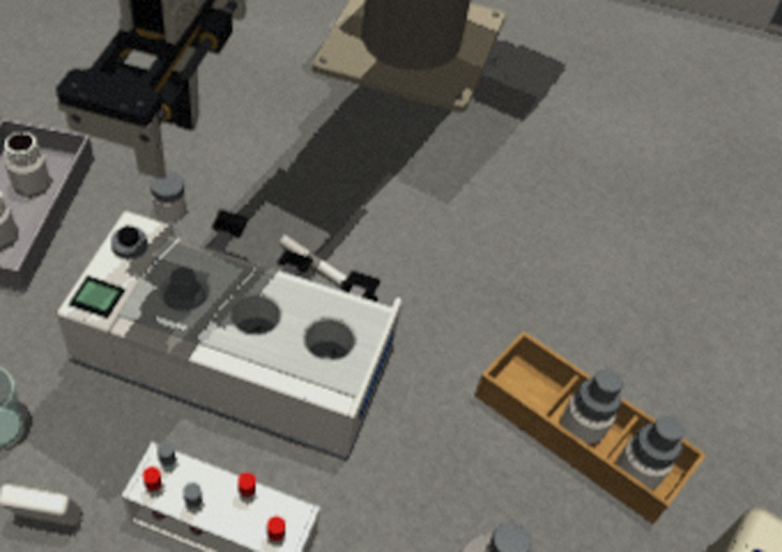

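View pics/w10.png

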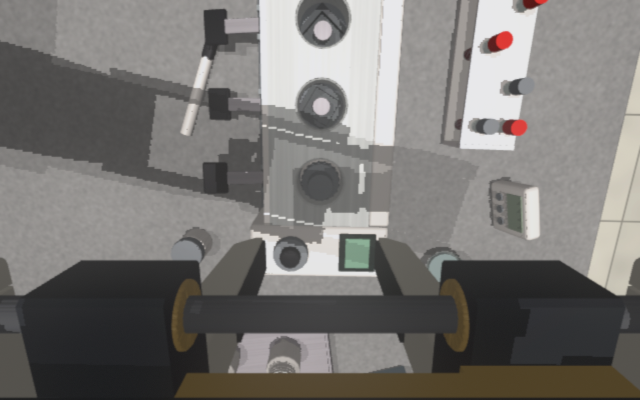

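```bash
python3 -m creep '[[0.03,-0.004,0,0.024,104],[0.034,-0.005,0,0,104],[0.034,-0.005,0,0,104],[0.034,-0.005,0,0,104],[0.034,-0.005,0,0,104],[0.034,-0.005,0,0,104],[0.034,-0.005,0,0,104],[0.034,-0.005,0.01,0,104],[0.034,-0.005,0.01,0,104],[0.034,-0.002,0.01,0,104],[0,0,0,0,104],[0,0,0,0,104]]'; python3 - <<'E'
from h import *
np.set_printoptions(precision=4,suppress=True)
s=read_state();print(s["tool_pos"],camera_params("wrist")["position"])
snap("wrist","w11",(180,0,480,260),2.3)
for d in silhouettes("wrist","fresh1"): print("sil",d["confidence"],d["pixel"])
E
```

```text
t: 34.58
tool_pos: [0.5299, 0.2679, 0.2639]
orientation: [-2.219, -2.223, 0.003]
force: [0.1, -0.4, -0.3]
opening: 0.0552
[0.5299 0.2679 0.2639] [0.5304 0.3371 0.4178]
sil 0.67 [315.7, 99.7]
sil 0.56 [346.3, 37.6]
sil 0.21 [345.7, 340.7]
```

View pics/w11.png

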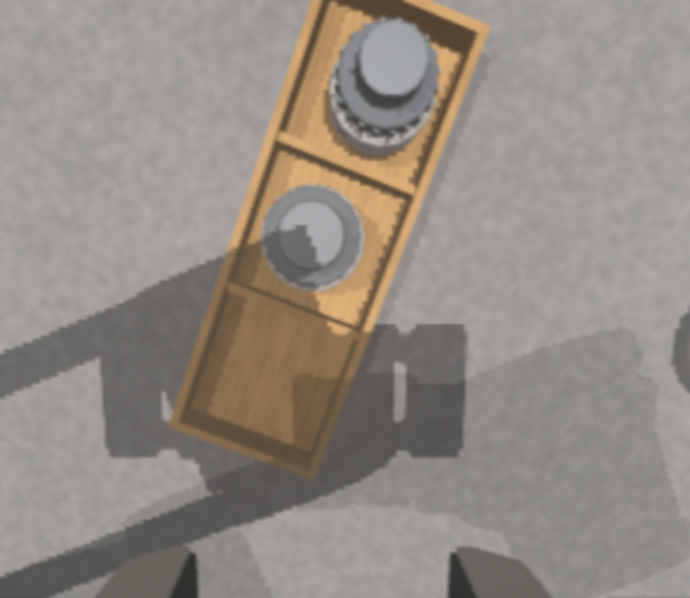

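```bash
python3 - <<'E'
from h import *
print(read_state()["tool_pos"],atz("wrist",(315.7,101.7),.1),atz("wrist",(351.3,25.2),.1))
E
```

```text
[0.53106107 0.26593819 0.26525825] [0.52796048 0.34508999 0.1       ] [0.557828  0.4058966 0.1      ]
```

```bash
python3 -m creep '[[0.02,-0.001,0.02,0,104],[0.02,-0.001,0.02,0,104],[0.02,-0.001,0.02,0,104],[0.02,-0.001,0.02,0,104],[0,0,0.03,0,104],[0,0,0.026,0,104],[0,0,0.0,0,104],[0,0,0.00,0,104],[0,0,0,0,104]]'; python3 - <<'E'
from h import *
s=read_state();print(s["tool_pos"],proj("wrist",[s["tool_pos"][0],s["tool_pos"][1],.1]))
snap("wrist","w12",(180,140,460,330),2.5)
E
```

```text
t: 35.43
tool_pos: [0.5287, 0.3458, 0.1313]
orientation: [2.226, 2.215, 0.004]
force: [-0.0, 0.1, 0.3]
opening: 0.0546
[0.52870458 0.34581934 0.13133046] [319.25831077 241.22684877]
```

View pics/w12.png

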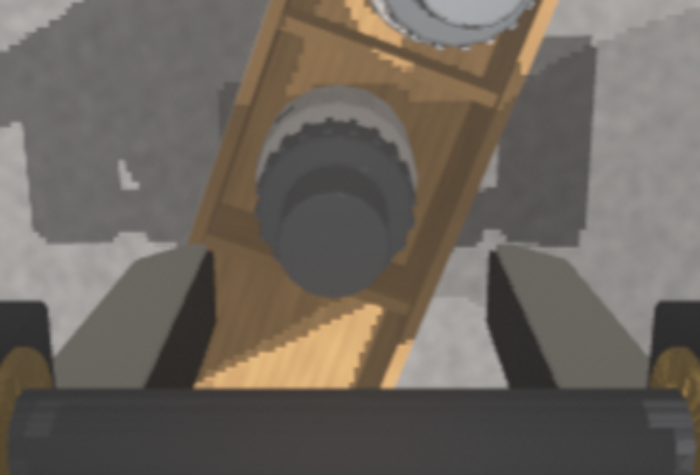

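```bash
python3 -m creep '[[0.002,-0.0035,0.02,0,104],[0,0,0.019,0,104],[0,0,0.0,0,104],[0,0,0.0,0,104],[0,0,0,0,230],[0,0,0,0,230],[0,0,0,0,230],[0,0,0,0,230],[0,0,0,0,230],[0,0,0,0,230]]' 25
```

```text
t: 36.32
tool_pos: [0.5242, 0.3485, 0.0907]
orientation: [2.226, 2.217, 0.002]
force: [-0.1, -1.6, 2.3]
opening: 0.0255
```

```bash
python3 -m creep '[[0,0,-0.005,0,230],[0,0,-0.02,0,230],[0,0,-0.03,0,230],[0,0,-0.03,0,230],[0,0,-0.03,0,230],[0,0,-0.03,0,230],[-0.02,0.0047,-0.005,0,230],[-0.032,0.0047,0,0,230],[-0.032,0.0047,0,0,230],[-0.032,0.0047,0,0,230],[-0.032,0.0047,0,0,230],[-0.032,0.0047,0,0,230]]'; python3 -m creep '[[-0.032,0.0047,0,0,230],[-0.032,0.0047,0,0,230],[-0.032,0.0047,0,0,230],[-0.032,0.0047,0,0,230],[-0.0325,0.005,0,0,230],[0,0,0.01,0,230],[0,0,0.02,0,230],[0,0,0.02,0,230],[0,0,0.008,0,230],[0,0,0,0,230],[0,0,0,0,230]]'; python3 - <<'E'
from h import *
s=read_state();print(s["tool_pos"],s["orientation"],s["opening"],proj("wrist",[.5765,.086,.09]))
snap("wrist","w13",(180,60,460,330),2.5)
E
```

```text
t: 37.32
tool_pos: [0.551, 0.1668, 0.2402]
orientation: [-2.225, -2.217, 0.0]
force: [0.2, -0.3, -1.4]
opening: 0.0255
t: 38.23
tool_pos: [0.574, 0.008, 0.182]
orientation: [-2.225, -2.217, 0.001]
force: [0.1, -0.5, -0.4]
opening: 0.0256
[0.57404884 0.00800168 0.18199058] [-2.22474572e+00 -2.21688120e+00  1.10372879e-03] 0.025611697778408573 [322.74330864  99.97546011]
```

View pics/w13.png

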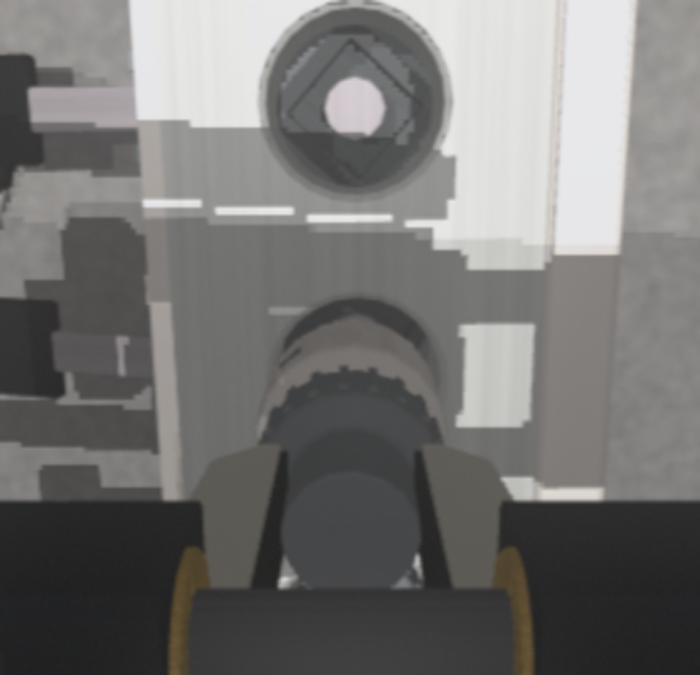

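```bash
python3 -m creep '[[0,0.0022,0.004,0,230],[0,0,0.005,0,230],[0,0,0.004,0,230],[0,0,0.004,0,230],[0,0,0.004,0,230],[0,0,0.004,0,230],[0,0,0,0,230]]'; python3 -m creep '[[0,0,0.006,0,230],[0,0,0.006,0,230],[0,0,0.006,0,230],[0,0,0.006,0,230],[0,0,0.0,0,230]]'
```

```text
t: 38.87
tool_pos: [0.5759, 0.0076, 0.1557]
orientation: [-2.225, -2.216, 0.002]
force: [-0.6, 0.2, -1.5]
opening: 0.0256
t: 39.28
tool_pos: [0.5757, 0.0076, 0.131]
orientation: [-2.225, -2.216, 0.003]
force: [-0.8, 0.8, -0.1]
opening: 0.0255
```

```bash
python3 -m creep '[[0,0,0.004,0,230],[0,0,0.004,0,230],[0,0,0.004,0,230],[0,0,0.003,0,230],[0,0,0.0,0,230]]';  python3 -m creep '[[0,0,0.002,0,230],[0,0,0.001,0,230],[0,0,0.0,0,230]]'
```

```text
t: 39.7
tool_pos: [0.5766, 0.0076, 0.1174]
orientation: [-2.226, -2.217, 0.0]
force: [-0.9, 0.2, -1.0]
opening: 0.0253
t: 39.95
tool_pos: [0.5766, 0.0076, 0.115]
orientation: [2.226, 2.217, 0.0]
force: [-1.8, 1.7, 1.6]
opening: 0.0253
```

```bash
python3 -m creep '[[0,0,0.001,0,230],[0,0,0.001,0,230],[0,0,0.0,0,230]]';  python3 -m creep '[[0,0,0.001,0,230],[0,0,0.0,0,230]]'; python3 -m creep '[[0,0,0.001,0,230],[0,0,0.0,0,230]]'
```

```text
t: 40.2
tool_pos: [0.5766, 0.0076, 0.113]
orientation: [2.226, 2.217, 0.0]
force: [-2.1, 2.4, 3.4]
opening: 0.0254
t: 40.37
tool_pos: [0.5767, 0.0076, 0.1122]
orientation: [2.226, 2.217, 0.0]
force: [-3.4, 1.2, 4.4]
opening: 0.0254
t: 40.53
tool_pos: [0.5767, 0.0075, 0.111]
orientation: [2.226, 2.217, -0.0]
force: [-1.8, 2.7, 4.2]
opening: 0.0253
```

```bash
python3 -m creep '[[0,0,0.001,0,230],[0,0,0.001,0,230],[0,0,0.0,0,230]]';  python3 -m creep '[[0,0,0.001,0,230],[0,0,0.0,0,230]]'; python3 -m creep '[[0,0,0.001,0,230],[0,0,0.0,0,230]]'
```

```text
t: 40.78
tool_pos: [0.5766, 0.0076, 0.1088]
orientation: [-2.226, -2.217, 0.0]
force: [-2.6, 0.7, 3.0]
opening: 0.0252
t: 40.95
tool_pos: [0.5765, 0.0076, 0.1078]
orientation: [-2.226, -2.217, 0.0]
force: [-2.4, 1.5, 3.3]
opening: 0.0256
t: 41.12
tool_pos: [0.5766, 0.0076, 0.1069]
orientation: [-2.226, -2.217, 0.0]
force: [-1.8, 1.0, 3.7]
opening: 0.0256
```

```bash
python3 -m creep '[[0,0,0.001,0,230],[0,0,0.001,0,230],[0,0,0.001,0,230],[0,0,0.0,0,230]]';  python3 -m creep '[[0,0,0.001,0,230],[0,0,0.0,0,230]]'; python3 -m creep '[[0,0,0.001,0,230],[0,0,0.0,0,230]]'
```

```text
t: 41.45
tool_pos: [0.5765, 0.0076, 0.1038]
orientation: [-2.226, -2.217, 0.0]
force: [-3.4, 1.4, 2.8]
opening: 0.0254
t: 41.62
tool_pos: [0.5765, 0.0076, 0.1028]
orientation: [-2.226, -2.217, 0.0]
force: [-2.7, 1.1, 3.2]
opening: 0.0258
t: 41.78
tool_pos: [0.5768, 0.0076, 0.1026]
orientation: [2.226, 2.217, 0.0]
force: [-3.9, 1.9, 7.8]
opening: 0.0256
```

```bash
python3 -m creep '[[0,0,0.001,0,230],[0,0,0.0,0,230]]'; python3 -m creep '[[0,0,-0.003,0,104],[0,0,0,0,104],[0,0,0,0,104],[0,0,0,0,104],[0,0,-0.01,0,104],[0,0,-0.03,0,104],[0,0,-0.04,0,104],[0,0,-0.04,0,104],[0,0,-0.04,0,104],[0,0,0,0,104],[0,0,0,0,104]]'; python3 - <<'E'
from h import *
s=read_state();print(s["tool_pos"])
snap("scene","s14",(200,60,540,300),2.3); snap("wrist","w14",(180,0,480,300),2)
E
```

```text
t: 41.95
tool_pos: [0.5772, 0.0076, 0.1025]
orientation: [2.225, 2.216, 0.001]
force: [-5.8, 2.1, 12.6]
opening: 0.0254
t: 42.87
tool_pos: [0.5786, 0.0074, 0.2686]
orientation: [2.222, 2.213, 0.008]
force: [0.7, 0.4, 0.6]
opening: 0.0557
[0.57857664 0.00742579 0.26861287]
```

View pics/s14.png

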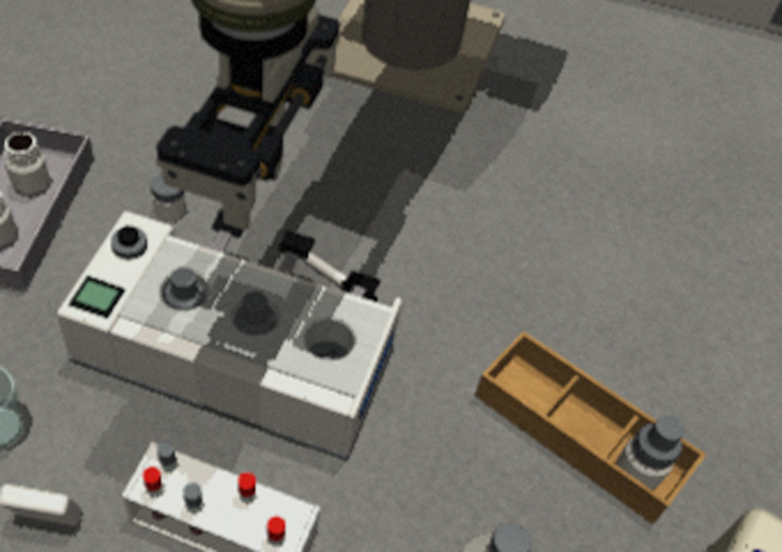

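View pics/w14.png

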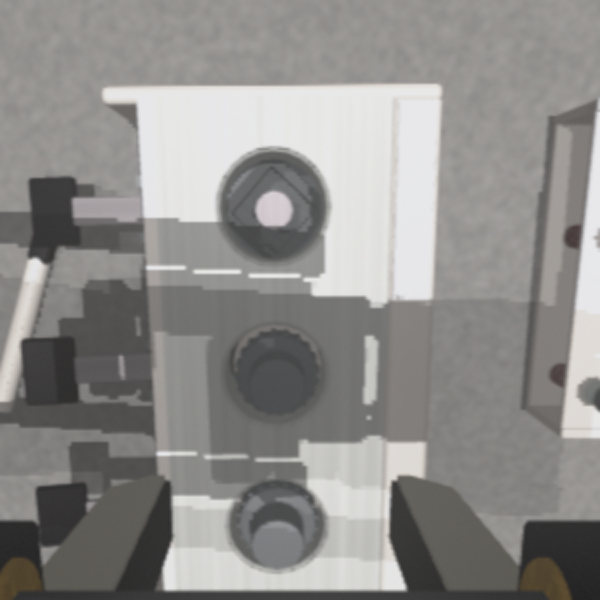

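```bash
python3 -m creep '[[0.02,-0.002,0,-0,104],[0.034,-0.002,0,0,104],[0.034,-0.002,0,0,104],[0.034,-0.002,0,0,104],[0.034,-0.002,0,0,104],[0.034,-0.002,0,0,104],[0.034,-0.002,0,0,104],[0.034,-0.002,0,0,104],[0.034,-0.002,0,0,104],[0.03,-0.002,0,0,104],[0,0,0,0,104],[0,0,0,0,104]]'; python3 - <<'E'
from h import *
np.set_printoptions(precision=4,suppress=True)
snap("wrist","w15",(180,0,480,260),2.3)
s=read_state();print(s["tool_pos"],camera_params("wrist")["position"])
for d in silhouettes("wrist","fresh1"): print("sil",d["confidence"],d["pixel"],atz("wrist",d["pixel"],.1))
E
```

```text
t: 43.97
tool_pos: [0.5563, 0.3308, 0.261]
orientation: [-2.222, -2.219, 0.007]
force: [-0.2, -0.2, -0.4]
opening: 0.055
[0.5569 0.3295 0.2615] [0.5579 0.399  0.4153]
sil 0.66 [321.0, 107.5] [0.5585 0.4028 0.1   ]
```

View pics/w15.png

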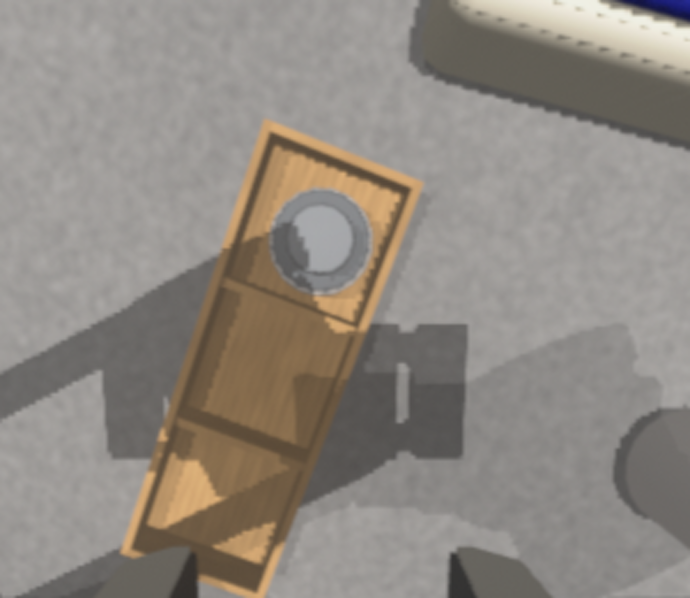

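```bash
python3 -m creep '[[0.019,0,0.02,0,104],[0.019,0,0.02,0,104],[0.019,0,0.02,0,104],[0.019,0,0.02,0,104],[0,0,0.03,0,104],[0,0,0.022,0,104],[0,0,0.0,0,104],[0,0,0.00,0,104],[0,0,0,0,104]]'; python3 - <<'E'
from h import *
s=read_state();print(s["tool_pos"],proj("wrist",[s["tool_pos"][0],s["tool_pos"][1],.1]))
snap("wrist","w16",(180,140,460,330),2.5)
E
```

```text
t: 44.82
tool_pos: [0.5592, 0.4049, 0.1337]
orientation: [2.227, 2.215, 0.002]
force: [-1.1, -0.3, 0.3]
opening: 0.0552
[0.55922289 0.40491068 0.13366399] [319.27198648 239.80194124]
```

View pics/w16.png

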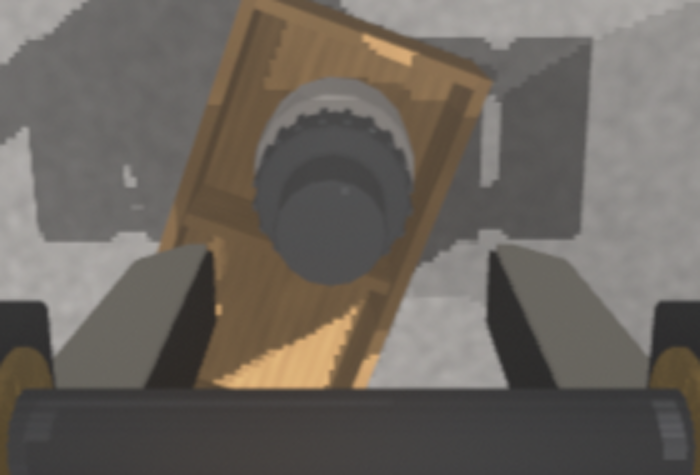

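```bash
python3 -m creep '[[0.0035,-0.0037,0.02,0,104],[0,0,0.022,0,104],[0,0,0.0,0,104],[0,0,0.0,0,104],[0,0,0,0,230],[0,0,0,0,230],[0,0,0,0,230],[0,0,0,0,230],[0,0,0,0,230],[0,0,0,0,230]]' 25;  python3 -m creep '[[0,0,-0.005,0,230],[0,0,-0.02,0,230],[0,0,-0.03,0,230],[0,0,-0.03,0,230],[0,0,-0.03,0,230],[0,0,-0.03,0,230],[0,0,-0.005,0,230],[0,0,0,0,230],[0,0,0,0,230]]'
```

```text
t: 45.7
tool_pos: [0.5548, 0.4094, 0.0909]
orientation: [2.226, 2.217, 0.002]
force: [-0.7, 0.3, 3.2]
opening: 0.0254
t: 46.45
tool_pos: [0.5543, 0.4091, 0.2392]
orientation: [-2.226, -2.217, 0.001]
force: [-0.8, 0.4, -2.6]
opening: 0.0253
```

```bash
python3 -m creep '[[-0.02,0.0023,0,0,230],[-0.034,0.0023,0,0,230],[-0.034,0.0023,0,0,230],[-0.034,0.0023,0,0,230],[-0.034,0.0023,0,0,230],[-0.034,0.0023,0,0,230],[-0.034,0.0023,0,0,230],[-0.034,0.0023,0,0,230],[-0.034,0.0023,0,0,230],[-0.0315,0.0023,0,0,230]]';python3 -m creep '[[0,0,0.01,0,230],[0,0,0.02,0,230],[0,0,0.02,0,230],[0,0,0.006,0,230],[0,0,0,0,230],[0,0,0,0,230]]'; python3 - <<'E'
from h import *
s=read_state();print(s["tool_pos"],s["orientation"],s["opening"])
snap("wrist","w17",(180,60,460,330),2.5)
E
```

```text
t: 47.28
tool_pos: [0.5745, 0.0836, 0.2367]
orientation: [-2.224, -2.215, 0.006]
force: [0.5, -1.0, -1.6]
opening: 0.0256
t: 47.78
tool_pos: [0.5753, 0.0859, 0.1827]
orientation: [-2.224, -2.216, 0.003]
force: [-0.7, 0.6, -0.4]
opening: 0.0254
[0.57529253 0.0859152  0.18274516] [-2.22403403 -2.21611161  0.00331308] 0.025361246546565967
```

View pics/w17.png

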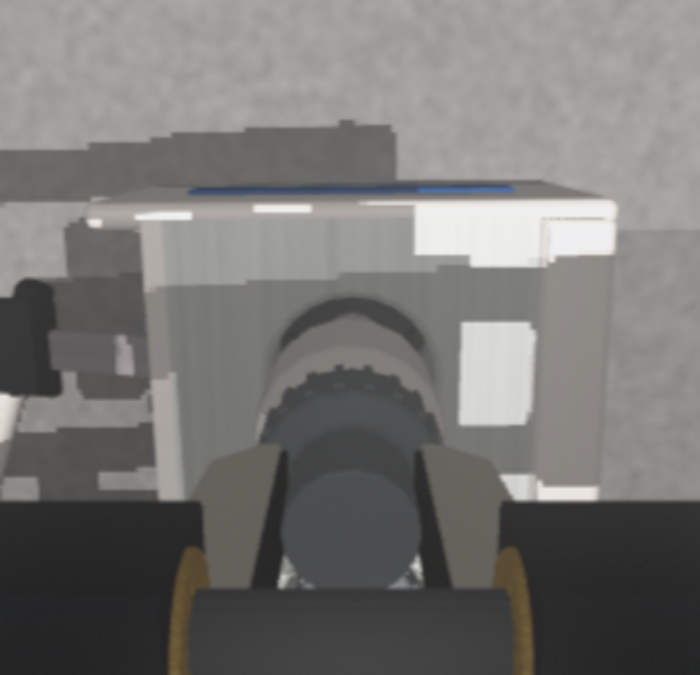

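Aligned within about 1 mm. Descend.

```bash
python3 -m creep '[[0,0.0008,0.004,0,230],[0,0,0.005,0,230],[0,0,0.004,0,230],[0,0,0.004,0,230],[0,0,0.004,0,230],[0,0,0.004,0,230],[0,0,0,0,230]]'; python3 -m creep '[[0,0,0.006,0,230],[0,0,0.006,0,230],[0,0,0.006,0,230],[0,0,0.006,0,230],[0,0,0.0,0,230]]';python3 -m creep '[[0,0,0.004,0,230],[0,0,0.004,0,230],[0,0,0.004,0,230],[0,0,0.003,0,230],[0,0,0.0,0,230]]'
```

```text
t: 48.42
tool_pos: [0.5764, 0.0855, 0.1578]
orientation: [-2.225, -2.216, 0.002]
force: [-0.3, -0.4, -1.2]
opening: 0.0256
t: 48.83
tool_pos: [0.5761, 0.0854, 0.133]
orientation: [-2.225, -2.216, 0.003]
force: [-0.9, 0.4, -0.8]
opening: 0.0253
t: 49.25
tool_pos: [0.5769, 0.0857, 0.1195]
orientation: [-2.226, -2.217, 0.0]
force: [-0.9, 1.2, -1.5]
opening: 0.0253
```

```bash
python3 -m creep '[[0,0,0.002,0,230],[0,0,0.002,0,230],[0,0,0.001,0,230],[0,0,0.0,0,230]]';  python3 -m creep '[[0,0,0.001,0,230],[0,0,0.0,0,230]]'; python3 -m creep '[[0,0,0.001,0,230],[0,0,0.0,0,230]]';python3 -m creep '[[0,0,0.001,0,230],[0,0,0.0,0,230]]'
```

```text
t: 49.58
tool_pos: [0.577, 0.0857, 0.115]
orientation: [-2.226, -2.217, -0.0]
force: [-2.9, 1.9, 3.5]
opening: 0.0256
t: 49.75
tool_pos: [0.577, 0.0857, 0.1141]
orientation: [-2.226, -2.217, -0.0]
force: [-3.0, 2.9, 3.8]
opening: 0.0251
t: 49.92
tool_pos: [0.577, 0.0857, 0.1131]
orientation: [-2.226, -2.217, -0.0]
force: [-4.5, 2.3, 3.9]
opening: 0.0248
t: 50.08
tool_pos: [0.5771, 0.0858, 0.1128]
orientation: [-2.226, -2.217, -0.001]
force: [-6.1, 2.7, 9.0]
opening: 0.0257
```

```bash
python3 -m creep '[[0,0,0,-0.06,230],[0,0,0,-0.06,230],[0,0,0,-0.06,230],[0,0,0,0,230]]'; python3 -m creep '[[0,0,0,-0.06,230],[0,0,0,-0.06,230],[0,0,0,-0.06,230],[0,0,0,0,230]]'; python3 -m creep '[[0,0,0,-0.06,230],[0,0,0,-0.06,230],[0,0,0,-0.06,230],[0,0,0,0,230]]'
```

```text
t: 50.42
tool_pos: [0.5767, 0.0855, 0.1128]
orientation: [-2.013, -2.412, 0.001]
force: [-8.7, 2.4, 10.3]
opening: 0.0252
t: 50.75
tool_pos: [0.5766, 0.0854, 0.1128]
orientation: [-1.788, -2.583, 0.001]
force: [-9.3, 0.6, 10.6]
opening: 0.0256
t: 51.08
tool_pos: [0.5765, 0.0853, 0.1126]
orientation: [-1.548, -2.733, 0.002]
force: [-7.9, 1.1, 9.9]
opening: 0.0251
```

```bash
python3 -m creep '[[0,0,0,-0.06,230],[0,0,0,-0.06,230],[0,0,0,-0.06,230],[0,0,0,0,230]]'; python3 -m creep '[[0,0,0,-0.06,230],[0,0,0,-0.06,230],[0,0,0,0,230]]'; python3 -c "
from plant import *
print(read_state()['wrist_torque'],read_state()['q'])"
```

```text
t: 51.42
tool_pos: [0.5765, 0.0852, 0.1118]
orientation: [-1.296, -2.861, 0.002]
force: [-4.5, 1.0, 3.6]
opening: 0.0253
t: 51.67
tool_pos: [0.5769, 0.085, 0.1118]
orientation: [-1.125, -2.933, 0.001]
force: [-3.6, -0.7, 1.7]
opening: 0.0255
[-0.13470117  0.71786361 -0.01837644] [ 5.89382211e-02  1.70977981e-01  1.66327622e+00 -8.18747854e-04
  1.30784746e+00 -7.79246573e-01]
```

Dropped into the cup (force fell from 10 N to the pin's 3 N). Press home.

```bash
python3 -m creep '[[0,0,0.001,0,230],[0,0,0.001,0,230],[0,0,0,0,230]]';python3 -m creep '[[0,0,0.0015,0,230],[0,0,0.0015,0,230],[0,0,0,0,230]]';python3 -m creep '[[0,0,0.0015,0,230],[0,0,0.0015,0,230],[0,0,0,0,230]]'
```

```text
t: 51.92
tool_pos: [0.5774, 0.0852, 0.1105]
orientation: [1.132, 2.929, -0.0]
force: [-3.8, -0.1, 5.5]
opening: 0.0258
t: 52.17
tool_pos: [0.5777, 0.0853, 0.1081]
orientation: [1.132, 2.929, 0.0]
force: [-4.5, -0.6, 8.6]
opening: 0.0253
t: 52.42
tool_pos: [0.5778, 0.0852, 0.1056]
orientation: [1.132, 2.929, 0.0]
force: [-6.1, -0.8, 11.4]
opening: 0.0251
```

```bash
python3 -m creep '[[0.0007,-0.0007,0.001,0,230],[0,0,0.001,0,230],[0,0,0,0,230]]';python3 -m creep '[[0,0,0.001,0,230],[0,0,0,0,230]]'; python3 -c "
from plant import *
print(read_state()['wrist_torque'],read_state()['q'])"
```

```text
t: 52.67
tool_pos: [0.5775, 0.0852, 0.104]
orientation: [1.131, 2.927, 0.001]
force: [-3.7, -0.4, 12.3]
opening: 0.025
t: 52.83
tool_pos: [0.5776, 0.0852, 0.1033]
orientation: [1.132, 2.927, 0.001]
force: [-5.5, -1.2, 13.9]
opening: 0.025
[-0.22449353  1.10609465 -0.28326309] [ 5.90324830e-02  1.77810669e-01  1.67205294e+00 -6.68674300e-04
  1.28827015e+00 -7.73838947e-01]
```

```bash
python3 -m creep '[[0,0,0,0.05,230],[0,0,0,0,230]]';python3 -m creep '[[0,0,0,0.05,230],[0,0,0.0005,0,230],[0,0,0,0,230]]'; python3 -c "
from plant import *
print(read_state()['wrist_torque'])"; python3 -m creep '[[0,0,0.001,0,230],[0,0,0,0,230]]'
```

```text
t: 53.0
tool_pos: [0.5774, 0.0853, 0.1027]
orientation: [1.208, 2.897, 0.001]
force: [-3.9, -0.8, 9.9]
opening: 0.0257
t: 53.25
tool_pos: [0.5774, 0.0854, 0.1026]
orientation: [1.276, 2.867, 0.002]
force: [-5.0, -0.0, 13.2]
opening: 0.0255
[-0.03414971  1.03140854  0.00551985]
t: 53.42
tool_pos: [0.5776, 0.0854, 0.1025]
orientation: [1.276, 2.867, 0.002]
force: [-8.7, -0.6, 19.5]
opening: 0.0253
```

```bash
python3 -m creep '[[0,0,-0.003,0,104],[0,0,0,0,104],[0,0,0,0,104],[0,0,0,0,104],[0,0,-0.01,0,104],[0,0,-0.03,0,104],[0,0,-0.04,0.12,104],[0,0,-0.04,0.12,104],[0,0,-0.04,0.12,104],[0,0,-0.01,0.12,104],[0,0,0,0.12,104],[0,0,0,0.12,104]]'; python3 -m creep '[[-0.025,-0.002,0,0,255],[-0.03,-0.002,0,0,255],[-0.03,-0.002,0,0,255],[-0.03,-0.002,0,0,255],[-0.03,-0.002,0,0,255],[-0.03,-0.002,0,0,255],[-0.03,-0.002,0,0,255],[0,0,0,0,255],[0,0,0,0,255],[0,0,0,0,255]]'; python3 - <<'E'
from h import *
s=read_state();print(s["tool_pos"],s["orientation"])
snap("scene","s18",(100,60,540,300),1.8); snap("wrist","w18"); 
for d in tip_of("wrist","start_top"): print(d["confidence"],d["pixel"],atz("wrist",d["pixel"],.108))
snap("top","t18",(150,130,510,290),2.2)
E
```

```text
t: 54.42
tool_pos: [0.577, 0.0856, 0.2753]
orientation: [2.209, 2.23, 0.005]
force: [0.4, -0.0, -0.2]
opening: 0.0548
t: 55.25
tool_pos: [0.5653, -0.1193, 0.2728]
orientation: [-2.204, -2.238, -0.001]
force: [-0.0, 0.2, 1.1]
opening: 0.0002
[ 0.56532239 -0.11933056  0.27278755] [-2.20426507e+00 -2.23813697e+00 -6.65923831e-04]
0.74 [219.0, 133.6] [ 0.47516666 -0.06799297  0.108     ]
```

View pics/s18.png

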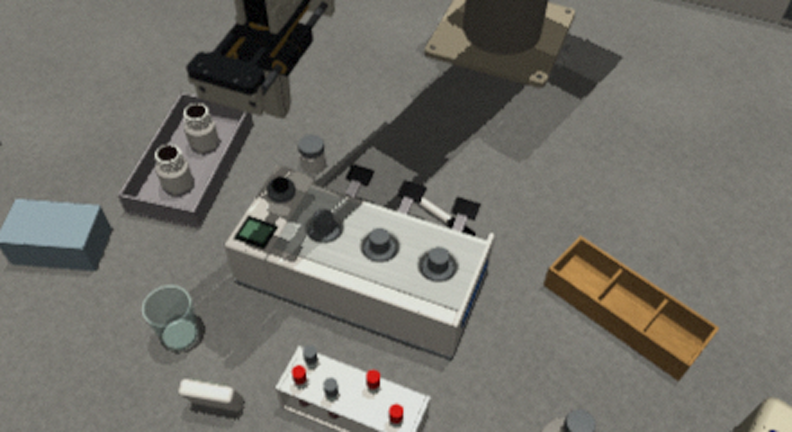

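View pics/w18.png

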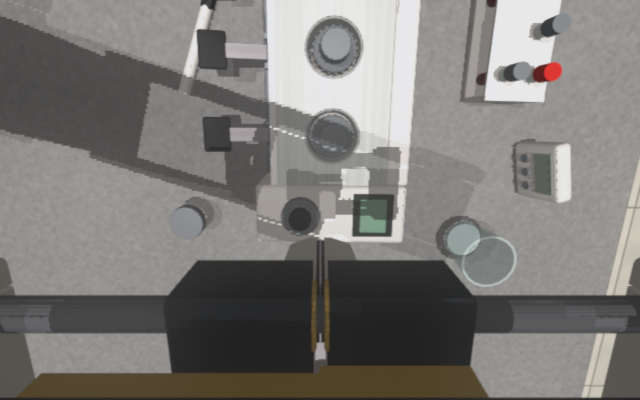

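View pics/t18.png

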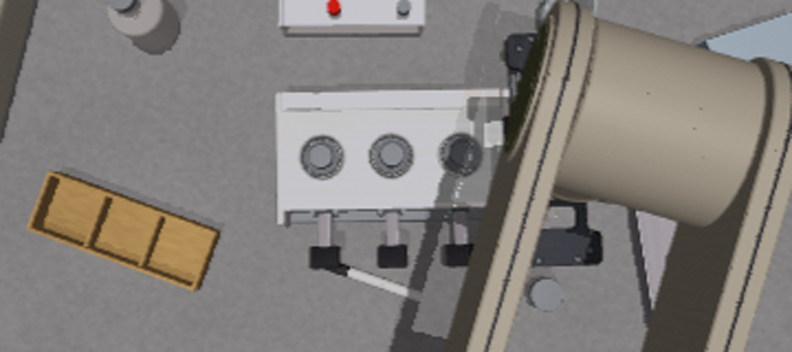

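```bash
python3 - <<'E'
from h import *
np.set_printoptions(precision=4,suppress=True)
s=read_state();print(s["tool_pos"],R.from_rotvec(s["orientation"]).as_matrix()[:,0])
snap("wrist","w19",(240,100,440,260),3.5)
for p in[(299,215),(298.5,214)]: print(atz("wrist",p,.108))
o=lambda x,y:(x/2.2+150,y/2.2+80)
print(atz("top",o(531,290),.108))
E
```

```text
[ 0.5655 -0.1185  0.2727] [-0.0176  0.9998  0.0002]
[ 0.5465 -0.1424  0.108 ]
[ 0.546  -0.1414  0.108 ]
[ 0.545  -0.1489  0.108 ]
```

View pics/w19.png

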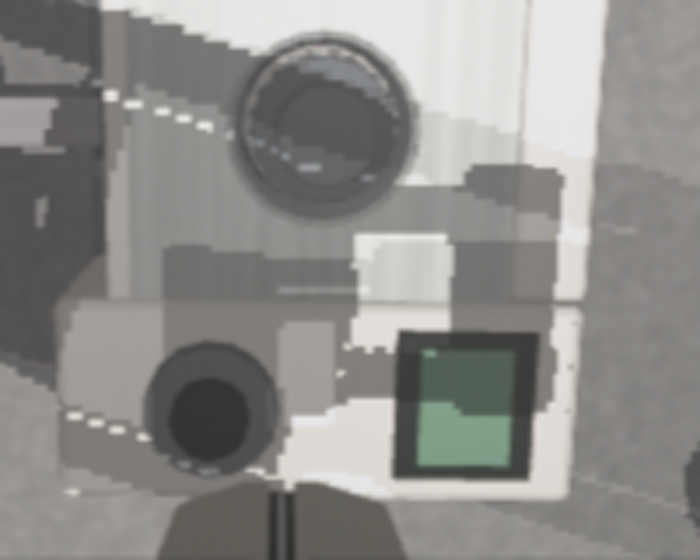

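```bash
python3 -m creep '[[-0.009,-0.0062,0.02,0,255],[-0.009,-0.0062,0.02,0,255],[-0.0095,-0.0063,0.02,0,255],[0,0,0.03,0,255],[0,0,0.03,0,255],[0,0,0.02,0,255],[0,0,0.008,0,255],[0,0,0,0,255],[0,0,0,0,255]]'; python3 - <<'E'
from h import *
s=read_state();print(s["tool_pos"],s["force"])
snap("scene","s20",(180,80,380,240),3.5)
E
```

```text
t: 56.25
tool_pos: [0.5475, -0.1471, 0.1254]
orientation: [2.203, 2.24, 0.0]
force: [1.2, 0.6, 0.1]
opening: 0.0005
[ 0.54748389 -0.14713633  0.12538581] [1.15064947 0.55784534 0.07320943]
```

View pics/s20.png

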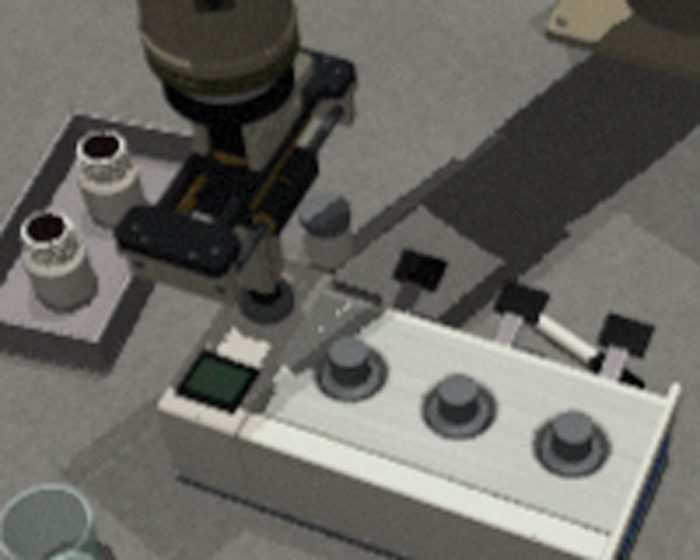

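The tips are over the button. Press in small steps.

```bash
python3 -m creep '[[0,0,0.003,0,255],[0,0,0.002,0,255],[0,0,0.002,0,255],[0,0,0,0,255]]';python3 -m creep '[[0,0,0.002,0,255],[0,0,0.002,0,255],[0,0,0,0,255]]';python3 -m creep '[[0,0,0.001,0,255],[0,0,0.001,0,255],[0,0,0,0,255]]'
```

```text
t: 56.63
tool_pos: [0.5482, -0.1478, 0.1186]
orientation: [2.202, 2.237, 0.002]
force: [3.4, 0.4, 3.7]
opening: 0.0005
t: 56.88
tool_pos: [0.5484, -0.1478, 0.117]
orientation: [2.201, 2.237, 0.002]
force: [-5.3, 2.6, 21.1]
opening: 0.0004
t: 57.13
tool_pos: [0.5485, -0.1479, 0.1167]
orientation: [2.201, 2.237, 0.002]
force: [-11.7, 4.4, 34.8]
opening: 0.0007
```

```bash
python3 -m creep '[[0,0,-0.012,0,255],[0,0,-0.03,0,255],[-0.03,0,-0.03,0,255],[-0.03,0,0,0,255],[0,0,0,0,255],[0,0,0,0,255]]'; python3 - <<'E'
from h import *
import plant
print(plant.tip_reach)
s=read_state();print(s["tool_pos"],s["force"])
snap("wrist","w21",(200,60,440,260),3); snap("scene","s21",(220,130,290,190),10)
E
```

```text
t: 57.63
tool_pos: [0.5474, -0.2081, 0.1827]
orientation: [-2.206, -2.236, 0.001]
force: [-0.1, 0.4, -1.8]
opening: 0.0002
0.011
[ 0.54743585 -0.20805828  0.18269353] [-0.07617348  0.43453236 -1.80625064]
```

View pics/w21.png

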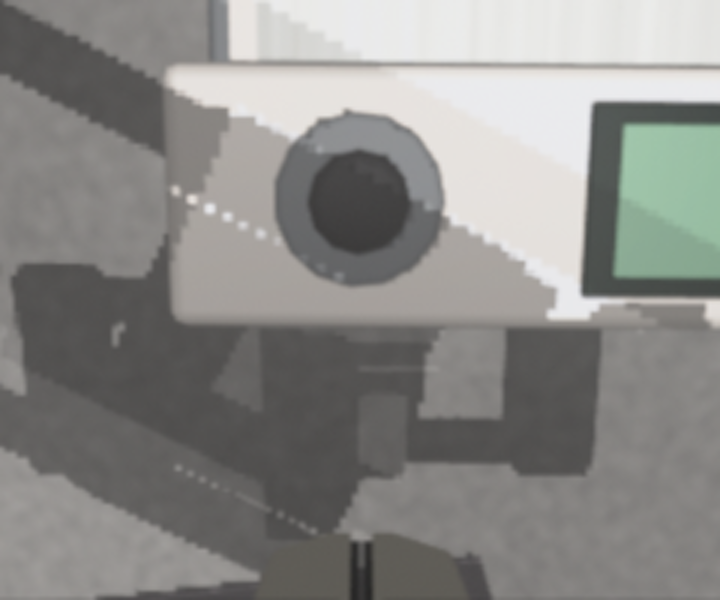

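View pics/s21.png

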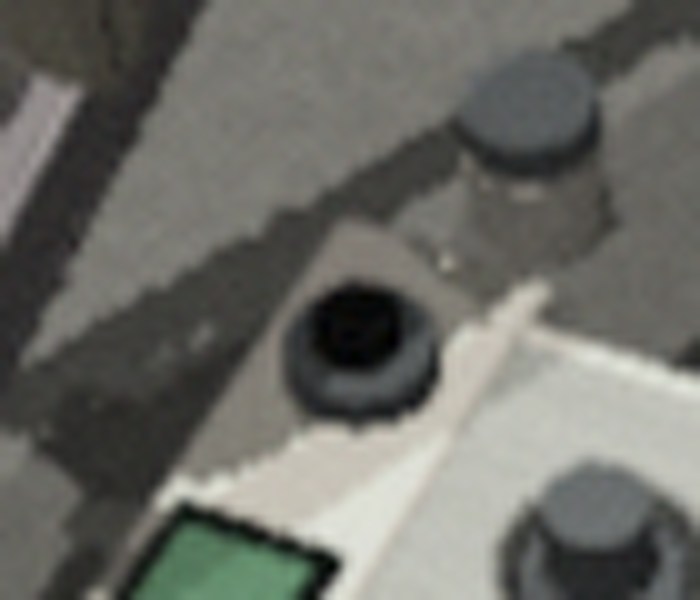

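```bash
python3 - <<'E'
from h import *
c0=atz("wrist",(200+359/3,60+201/3),.108);print("button",c0)
im=read_camera("scene")[:,:,::-1]
sc=8;x0,y0=215,125
# anchor button centre by scene view
cb=atz("scene",(220+35.7,130+32.5),.108);print("scene btn",cb)
outs=[]
for h in(.006,.010,.013,.016):
    z=cv2.resize(im[y0:y0+75,x0:x0+75].copy(),None,fx=sc/2,fy=sc/2,interpolation=cv2.INTER_CUBIC)
    def circ(zz,r,col):
        p=np.array([(proj("scene",[cb[0]+r*np.cos(a),cb[1]+r*np.sin(a),zz])-[x0-.0,y0])*sc/2 for a in np.linspace(0,6.283,60)])
        cv2.polylines(z,[p.astype(int)],True,col,1)
    circ(.108,.011,(0,0,255));circ(.09+h,.0175,(0,255,0));circ(.09,.0175,(255,128,0))
    outs.append(z)
cv2.imwrite("pics/ov.png",np.vstack([np.hstack(outs[:2]),np.hstack(outs[2:])]))
E
```

```text
button [ 0.54619625 -0.14522388  0.108     ]
scene btn [ 0.54685174 -0.14488139  0.108     ]
```

View pics/ov.png

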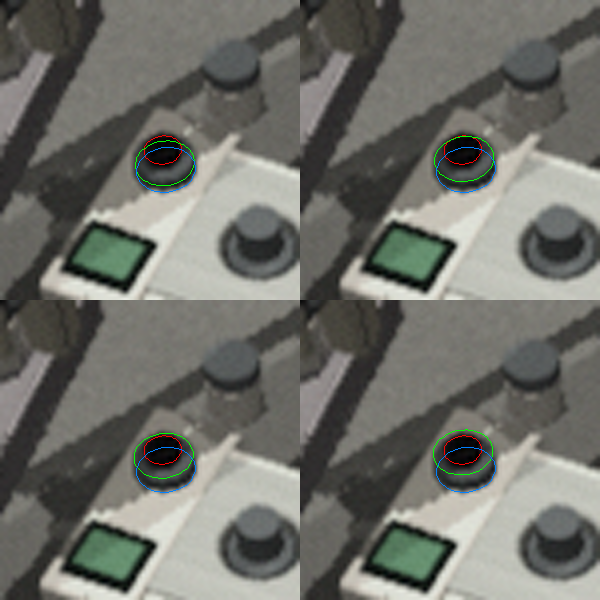

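```bash
python3 -m creep '[[0.03,0,0,0,255],[0.033,0,0,0,255],[0,0,0.03,0,255],[0,0,0.02,0,255],[0,0,0.006,0,255],[0,0,0,0,255],[0,0,0,0,255],[0,0,0,0,255]]'; for i in 1; do :; done; python3 -m creep '[[0,0,0.001,0,255],[0,0,0.001,0,255],[0,0,0,0,255],[0,0,0,0,255]]'; python3 -m creep '[[0,0,0.001,0,255],[0,0,0.001,0,255],[0,0,0,0,255],[0,0,0,0,255]]';python3 -m creep '[[0,0,0.001,0,255],[0,0,0,0,255],[0,0,0,0,255]]';python3 -m creep '[[0,0,0.001,0,255],[0,0,0,0,255],[0,0,0,0,255]]';python3 -m creep '[[0,0,0.001,0,255],[0,0,0,0,255],[0,0,0,0,255]]';python3 -m creep '[[0,0,0.001,0,255],[0,0,0,0,255],[0,0,0,0,255]]'
```

```text
t: 58.45
tool_pos: [0.5477, -0.1442, 0.1283]
orientation: [2.203, 2.238, 0.001]
force: [-0.4, 0.4, 0.7]
opening: 0.0007
t: 58.78
tool_pos: [0.5472, -0.1442, 0.1254]
orientation: [2.204, 2.238, 0.0]
force: [-0.1, 0.1, -1.0]
opening: 0.0003
t: 59.12
tool_pos: [0.5471, -0.144, 0.1231]
orientation: [2.203, 2.239, 0.0]
force: [0.3, -0.1, 2.2]
opening: 0.0007
t: 59.37
tool_pos: [0.5471, -0.144, 0.1221]
orientation: [2.203, 2.239, 0.0]
force: [0.3, -0.2, 1.9]
opening: 0.0002
t: 59.62
tool_pos: [0.5471, -0.144, 0.1211]
orientation: [2.203, 2.239, 0.0]
force: [1.2, -1.7, 2.9]
opening: 0.0005
t: 59.87
tool_pos: [0.5471, -0.144, 0.1201]
orientation: [2.203, 2.239, 0.0]
force: [-0.5, -0.7, 2.6]
opening: 0.0004
t: 60.12
tool_pos: [0.5471, -0.144, 0.1191]
orientation: [2.203, 2.239, 0.0]
force: [0.6, -1.6, 4.4]
opening: 0.0007
```

```bash
python3 -m creep '[[0,0,0.001,0,255],[0,0,0,0,255],[0,0,0,0,255]]';python3 -m creep '[[0,0,0.001,0,255],[0,0,0.001,0,255],[0,0,0,0,255],[0,0,0,0,255]]';python3 -m creep '[[0,0,-0.02,0,255],[0,0,-0.03,0,255],[0,0,-0.03,0,255],[0,0,-0.03,0,255],[-0.03,-0.02,-0.02,0,255],[-0.03,-0.03,0,0,255],[-0.03,-0.03,0,0,255],[-0.03,-0.03,0,0,255],[-0.03,-0.03,0,0,255],[0,-0.03,0,0,255],[0,0,0,0,255],[0,0,0,0,255]]'; python3 - <<'E'
from h import *
np.set_printoptions(precision=4,suppress=True)
print(read_state()["tool_pos"])
snap("top","t22",(150,80,510,290),2.2); snap("scene","s22",(100,60,540,300),1.8)
E
```

```text
t: 60.37
tool_pos: [0.5471, -0.144, 0.1181]
orientation: [2.203, 2.239, 0.0]
force: [-0.4, -1.1, 4.5]
opening: 0.0009
t: 60.7
tool_pos: [0.5472, -0.144, 0.1171]
orientation: [2.203, 2.239, 0.0]
force: [-4.1, -0.8, 12.1]
opening: 0.0005
t: 61.7
tool_pos: [0.3802, -0.2945, 0.2452]
orientation: [-2.206, -2.235, -0.001]
force: [0.4, 1.1, 0.2]
opening: 0.0004
[ 0.3802 -0.2945  0.2452]
```

View pics/t22.png

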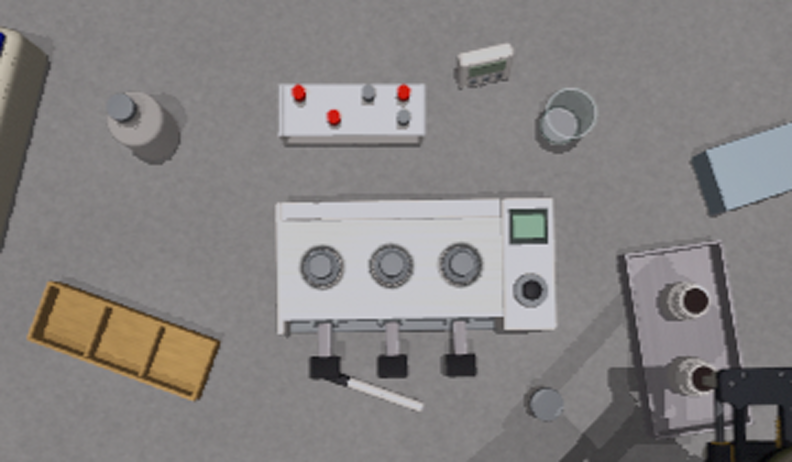

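View pics/s22.png

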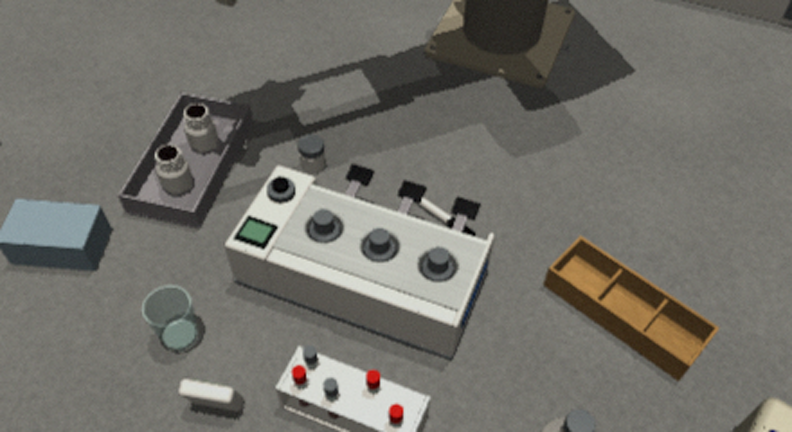

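```bash
python3 -c "
from plant import *
print(close_job(), read_state()['t'])"
```

```text
the job is handed in; nothing more can be done
the job is handed in; nothing more can be done
```

The changeover is done and handed in at about 62 s of the 210 s allowed.

- **Spent bottles:** There were two, in wells 1 and 2. I raised them with the levers and stood both upright in the steel tray; well 3 was empty at the start.
- **Fresh bottles:** All three are fitted. Those in wells 1 and 3 were turned under about 10 N until the foot dropped into the cup. The one in well 2 went straight in without turning. Each stopped firm with its underside at 15.6 to 15.8 mm, against a nominal 16 mm.
- **Start button:** It was pressed last, after everything was seated. I pressed it twice: on the first press the fingertips stopped about 4 mm higher than I expected (35 N). I then repeated it slowly. The force rose from about 2 N to 4.5 N over roughly 6 mm, then hit a hard stop, so it went fully in both times. That offset means the height readings may be a few mm high; I left it unexplained.

**Last pictures:**
- Three fresh caps stand at equal height, all levers are back at rest, and both spent bottles are upright.
- The jar, pen, rack and beaker are where they were.
- The empty carton sits slightly off its first position. It moved between my looks at it while the arm was away.

**Other disagreements:**
- The first pedal press reached 60 N on the fingertips at the lever's stop; later presses were gentler.
- The bottle in well 1 needed up to 14 N on the way down, until I turned it back about 0.1 rad. I then pressed it to 19.5 N to confirm it was home.

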